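# Load the blotting cassettes and start the transfer run

### The arm

A 7-joint arm with a two-finger parallel gripper is mounted at the origin on the work surface. World frame = base frame: x ahead of the robot, y to its left, z up, the work surface at z = 0. Lengths are in m, angles in rad, forces in N, time in s.
With the tool pointing down it reaches from about 0.4 to 0.9 m from the base axis. Payload 5.5 kg.
Tool frame: the origin (TCP) lies midway between the tips of the shut fingers; the grasp point (between the pads) lies 19 mm behind it; z points along the fingers, y is the line along which they close (so a half turn about z gives the same grasp; the last joint's range is limited). The gripper opens to 92 mm and grips with 3 to 60 N. Pads are 19 mm wide; open, the fingers measure 130 mm over their backs; the gripper's body (75 mm by 190 mm) begins 47 mm behind the grasp point.
Start: joints at [-1.083, 0.501, -0.427, 1.55, 0.221, 1.138, -0.21], TCP at [0.145, 0.634, 0.227] pointing down, gripper open.
Joint ranges: [-2.88, 2.88], [-0.31, 2.03], [-1.54, 1.56], [0.2, 2.42], [-1.41, 4.55], [0.19, 2.02], [-2.57, 2.57]. Speed limits (rad/s): [2.57, 2.57, 3.14, 3.14, 3.14, 3.14, 3.14].

### API

Orientations are given as a unit quaternion [x, y, z, w].
In Python, from station import manip, cams, finder gives the robot as it stands. The module is installed in compiled form; this text tells all that it offers.
- The arm moves only by the tool move_arm, never from a script. Its argument "deltas" is a list that holds one entry, the list of rows, each a list of 5 numbers: the opening, from 0 (shut) to 1 (fully open), then the shift along the tool's x, y, z as a fraction of full scale, then the turn about the tool's z as a fraction of full scale. A call has exactly 5 rows; each row shifts and turns the commanded pose from where the row before left it, along the tool's axes as they then stand; what a row does not reach is not made up. Full scale, the value 1, is 0.02 m for a shift and 0.08 rad for a turn. A row lasts 1/12 s, in which the tool goes at most 41.7 mm and 7.16 degrees, less where a joint would pass 70% of its speed; a pose out of reach is approached as far as the arm can. A call with a number of a shift or a turn outside -1 to 1 is refused whole. A call with a gripper value outside its range is refused whole. The fingers move at their own pace and stop on an object; "squeeze" is the grip in N (left out, the last holds). Time passes only in rows, so rows that do not move let the fingers close, or fill a call up. It gives the time, the measured TCP pose, the force, the opening and the grip force at its end, in the units of the state.
- manip.observe(): the state, without advancing time (a new reading comes with each control period).
- cams.capture(name): name is "scene" or "top"; returns a dict with "pixels" (480x640x3 uint8, red, green, blue), "z_map" (480x640 float32, m along the optical axis (not along the pixel's ray), 0 where there is no reading), "K" (3x3 intrinsics, pixels), "cam_to_world" (4x4, takes a point from camera to world coordinates). Camera axes: x right, y down, z forward; pixel columns grow to the right and rows downward; lengths in m; the calibration is good to about 2 mm. A picture is of the moment at which its call begins.
- manip.close_job(): hands the job in; it is judged then, once.
Trained networks look in a picture, given as the dict that the camera call returned (one of the last four; its "shot" number tells which), for a name from the list of things; names that differ only in an ending like _2 or _b are one class to them, and where a whole thing is asked for, a point or a joint stands for the part that bears it (a point fixed in the world has none). Each returns a list of dicts, best first, with "score" (0 to 1); they miss things now and then, are a little off and sometimes report something else, mostly with a low value. They report only what shows in the picture. A call takes as long as a camera call. They do not tell look-alikes from the thing itself.
- finder.outline_of(picture, thing): "pixels" (480x640 bool, what is visible of it) and "xy" ([column, row] in pixels, amid what is visible of it).
The state is a dict: "time": time; "joints": joint angles; "joint_velocities": joint speeds; "joint_torque": joint torques, N m; "ee_pos": TCP position; "tcp_rot": TCP orientation; "wrist_force": force on the tool from outside, world axes, zero at the start; "ft_torque": the same for the moment, N m; "finger_gap": opening from 0.0 (shut) to 1.0 (fully open); "finger_force": force on a finger pad.
Only numpy, scipy, OpenCV 4.12 (cv2) and the standard library are available. Lean on these libraries where they do the work, as an engineer would, in place of code of your own. Each camera call takes 0.05 s, during which the arm holds its last target. There are 200 camera calls.

### The job

Slide every cassette lying on the rubber mat fully home into the transfer unit, one to a bay (any bay), with its grip fin left sticking out at the front. Then move the console's slider until its grip is level with the white setting mark beside the track, and after that press the round key, the square key and the long bar key fully down, one at a time in that order, letting each come back up. Leave the cassettes home, the slider on the mark and the bottle and the jar undisturbed.

Things in the scene. Friction and masses are not known exactly. Their poses are not given: they have to be found in the camera images.
- unit: fixed low white instrument, 180 (x) x 312 (y) mm. Origin: centre of underside. Four slots side by side open to its front (-x): each 63 wide, 11 high, 76 mm deep, mouth x = -90, back stop x = -14, floor 6 mm over the bench; clear roof top at 21. Lead-ins: pointed wall noses out to x = -96, roof lip flared to 25 high, floor ramp down to bench at x = -102. No latch. Box 50 high behind the slots
- bay_1 (a point): the leftmost bay of the transfer unit (as seen from the robot): this point is where the origin (centre of the underside) of a cassette lies when fully home in that bay; its x axis is the direction of insertion, y to the left along the row of bays (75 mm apart), z up
- bay_2 (a point): the second from left bay of the transfer unit (as seen from the robot): this point is where the origin (centre of the underside) of a cassette lies when fully home in that bay; its x axis is the direction of insertion, y to the left along the row of bays (75 mm apart), z up
- bay_3 (a point): the third from left bay of the transfer unit (as seen from the robot): this point is where the origin (centre of the underside) of a cassette lies when fully home in that bay; its x axis is the direction of insertion, y to the left along the row of bays (75 mm apart), z up
- bay_4 (a point): the rightmost bay of the transfer unit (as seen from the robot): this point is where the origin (centre of the underside) of a cassette lies when fully home in that bay; its x axis is the direction of insertion, y to the left along the row of bays (75 mm apart), z up
- cassette_a: white plastic cassette, about 140 g: slab 110 (x) x 60 (y) x 8 mm thick with an upright grip fin on its back (-x) end: fin x from -55 to -27 mm, 14 mm thick in y, centred on y = 0, from 8 to 48 mm above the underside. Origin: centre of the slab's underside; z up. Starts flat on the mat, fin up, heading varies; may be absent. Goes into a bay fin last; 34 mm with the fin stay outside
- cassette_b: white plastic cassette, about 140 g: slab 110 (x) x 60 (y) x 8 mm thick with an upright grip fin on its back (-x) end: fin x from -55 to -27 mm, 14 mm thick in y, centred on y = 0, from 8 to 48 mm above the underside. Origin: centre of the slab's underside; z up. Starts flat on the mat, fin up, heading varies; may be absent. Goes into a bay fin last; 34 mm with the fin stay outside
- cassette_c: white plastic cassette, about 140 g: slab 110 (x) x 60 (y) x 8 mm thick with an upright grip fin on its back (-x) end: fin x from -55 to -27 mm, 14 mm thick in y, centred on y = 0, from 8 to 48 mm above the underside. Origin: centre of the slab's underside; z up. Starts flat on the mat, fin up, heading varies; may be absent. Goes into a bay fin last; 34 mm with the fin stay outside
- cassette_d: white plastic cassette, about 140 g: slab 110 (x) x 60 (y) x 8 mm thick with an upright grip fin on its back (-x) end: fin x from -55 to -27 mm, 14 mm thick in y, centred on y = 0, from 8 to 48 mm above the underside. Origin: centre of the slab's underside; z up. Starts flat on the mat, fin up, heading varies; may be absent. Goes into a bay fin last; 34 mm with the fin stay outside
- mat: dark rubber mat 290 (x) x 190 (y) mm, 1 mm thick, flat on the bench; the cassettes start on it. Origin: centre of its underside. Things on it rest at bench level
- console: grey power console fixed to the bench, 150 (x) x 210 (y) x 45 mm high; on its flat top a slider track runs along its y in the far (+x) half and three grey keys stand in a row along its y in the near half. Origin: centre of its underside; z up
- fader (a joint): travel of the slider grip along its track, m: 0 at the console's -y end, 0.12 at the +y end; about 1.5 N friction, stays where it is left
- fader_top (a point): centre of the top face of the slider grip, a black block 28 (x) x 20 (y) x 40 mm high standing on the track (14 mm high, 40 mm wide in x); the top is 99.5 mm above the bench. Its y axis is the direction of increasing travel (console y)
- mark: white setting mark: an upright ridge 16 (x) x 4 (y) x 12 mm high fixed on the console top, 32 mm to the far (+x) side of the slider's line. Origin: centre of its underside; same axes as the console. The slider is set when its grip's centre has the same y as the mark along the track
- key_round (a joint): depression of the round key, m: 0 up, 0.006 fully down (at the stop); springs back; 1.5 N to start, 5 N fully down
- key_square (a joint): depression of the square key, m: as the round key
- key_bar (a joint): depression of the long bar key, m: as the round key
- top_round (a point): centre of the top face of the round key, 30 mm diameter; 63 mm above the bench when up. Keys stand 60 mm apart, each 10 mm proud of a black base 56 (x) x 44 (y) mm; which of the three places each has varies
- top_square (a point): centre of the top face of the square key, 28 x 28 mm; 63 mm above the bench when up
- top_bar (a point): centre of the top face of the long bar key, 48 (console x) x 14 (y) mm; 63 mm above the bench when up
- bottle: bystander: clear bottle with blue cap, 70 mm diameter, 160 mm tall. Origin: centre of its base
- jar: bystander: white jar, 76 mm diameter, 90 mm tall. Origin: centre of its base
Mind the look-alikes: they are no part of the job. What is shaped like the cassette_b but pink or yellow is not meant.

How it is judged:
On the way, in this order (a step that is already met when the one before it is completed fails the run):
1. every cassette is fully home in a bay ((distance between cassette_a and bay_1 below 0.007 m or distance between cassette_a and bay_2 below 0.007 m or distance between cassette_a and bay_3 below 0.007 m or distance between cassette_a and bay_4 below 0.007 m) and angle between the x axis of each of cassette_a, cassette_b, cassette_c, cassette_d and the x axis of bay_1, either way round below 0.06 rad and (distance between cassette_b and bay_1 below 0.007 m or distance between cassette_b and bay_2 below 0.007 m or distance between cassette_b and bay_3 below 0.007 m or distance between cassette_b and bay_4 below 0.007 m) and (distance between cassette_c and bay_1 below 0.007 m or distance between cassette_c and bay_2 below 0.007 m or distance between cassette_c and bay_3 below 0.007 m or distance between cassette_c and bay_4 below 0.007 m) and (distance between cassette_d and bay_1 below 0.007 m or distance between cassette_d and bay_2 below 0.007 m or distance between cassette_d and bay_3 below 0.007 m or distance between cassette_d and bay_4 below 0.007 m)), for 0.3 s.
2. the slider grip is level with the mark (y of fader_top in the frame of mark between -0.006 and 0.006 m), for 0.3 s.
3. the round key alone is pressed down (value of joint key_round above 0.004 m and value of joint each of key_square, key_bar below 0.002 m), for 0.05 s.
4. the square key alone is pressed down (value of joint key_square above 0.004 m and value of joint each of key_round, key_bar below 0.002 m), for 0.05 s.
5. the long bar key alone is pressed down (value of joint key_bar above 0.004 m and value of joint each of key_round, key_square below 0.002 m), for 0.05 s.
At the end, for the whole second after the job is handed in: Every cassette present rests fully home in a bay (its origin within 7 mm of the bay's home point, within 0.06 rad of the bay's direction), the slider grip is within 6 mm of the mark along the track, and all keys are up again (all of step 1 and all of step 2 and value of joint each of key_round, key_square, key_bar below 0.002 m and linear speed of each of cassette_a, cassette_b, cassette_c, cassette_d below 0.02 m/s); the robot touches nothing.
It fails at once if two keys are pressed at once (value of joint each of key_round, key_square above 0.003 m or value of joint each of key_round, key_bar above 0.003 m or value of joint each of key_square, key_bar above 0.003 m).
It fails at once if the bottle or the jar is pushed aside (3 cm) or tipped over (distance of any of bottle, jar from where it was at the start of the episode above 0.03 m or angle between any of bottle, jar's own z axis and vertical above 0.5 rad).
Of cassette_a, cassette_b, cassette_c, cassette_d only 3 to 4 are there at a start; the rules pass over those that are not, and their reading is None.
At some moment in a run one of cassette_a, cassette_b, cassette_c, cassette_d may be knocked a few centimetres aside while the robot is not near it.
Once in a run the grip may slacken for a moment while it holds something.
It also fails if it takes over 210 s, if anything falls off the work surface, if the arm or the gripper's body presses on something with over 40 N, if the wrist force passes 120 N, or if a joint passes its speed limit or range.

## Working session

There is one attempt and no reset: what is moved stays moved. The work goes in short steps, Python scripts to look and compute and a tool call to move; the robot and the scene stay as the last step left them, time stands still between calls to the robot, and variables do not carry over. Pictures are saved under pics/ and viewed, at most 14 in all, crops included, and the job is handed in when it is done.

Besides the shell and the picture viewer there is one more tool, called as name([rows], argument=value, ...), one row to a line, values as JSON. move_arm: Moves the arm, as the interface text tells. Shift numbers are shares of 0.02 m and turn numbers shares of 0.08 rad, none past 1 either way. Its arguments: {"type":"object","properties":{"deltas":{"type":"array","items":{"type":"array","items":{"type":"array","items":{"type":"number","minimum":-1,"maximum":1}}}},"squeeze":{"type":"number"}},"required":["deltas"]}

```bash
mkdir -p pics
cat > h.py <<'E'
import numpy as np, cv2
from station import manip, cams, finder
def world(p):
    z=p["z_map"]; K=p["K"]; v,u=np.mgrid[:480,:640]
    c=np.stack([(u-K[0,2])/K[0,0]*z,(v-K[1,2])/K[1,1]*z,z,np.ones_like(z)],-1)
    return (c@np.array(p["cam_to_world"]).T)[...,:3]
def save(p,n): cv2.imwrite(f"pics/{n}.png",p["pixels"][...,::-1])
E
python3 - <<'E'
from h import *
s=manip.observe(); print({k:np.round(v,3) for k,v in s.items()})
P={}
for n in("scene","top"):
    p=cams.capture(n); save(p,n+"0"); W=world(p); print(n,np.round(p["cam_to_world"],3).tolist(),p["K"][0,0])
    for t in("cassette_a","unit","mat","console","mark","fader_top","top_round","top_square","top_bar","bottle","jar"):
        for r in finder.outline_of(p,t)[:6]:
            m=r["pixels"]&(p["z_map"]>0)
            w=W[m]; c=p["pixels"][m].mean(0) if m.any() else None
            if len(w): print(t,round(r["score"],2),np.round(r["xy"]),m.sum(),"med",np.round(np.median(w,0),3),"lo",np.round(np.percentile(w,2,0),3),"hi",np.round(np.percentile(w,98,0),3),np.round(c))
E
```

```text
{'time': np.float64(0.0), 'joints': array([-1.083,  0.502, -0.427,  1.551,  0.221,  1.138, -0.21 ]), 'joint_velocities': array([ 0.001,  0.   , -0.001, -0.   , -0.002,  0.001, -0.   ]), 'joint_torque': array([-1.0000e-03, -5.6660e+01, -5.8160e+00, -2.7912e+01, -6.8000e-02,
        3.1000e-02,  0.0000e+00]), 'ee_pos': array([0.145, 0.633, 0.226]), 'tcp_rot': array([ 0.112,  0.994, -0.001, -0.   ]), 'wrist_force': array([ 0.375, -0.062, -0.109]), 'ft_torque': array([-0.024, -0.042,  0.004]), 'finger_force': np.float64(0.0), 'finger_gap': np.float64(1.001)}
scene [[-0.451, 0.614, -0.648, 1.446], [0.893, 0.302, -0.335, 0.5], [-0.01, -0.729, -0.685, 1.084], [0.0, 0.0, 0.0, 1.0]] 605.1466206800015
cassette_a 0.98 [426. 296.] 1056 med [0.461 0.327 0.007] lo [ 0.398  0.296 -0.001] hi [0.519 0.361 0.047] [123. 137. 116.]
cassette_a 0.94 [329. 248.] 873 med [0.411 0.052 0.008] lo [ 0.372  0.002 -0.   ] hi [0.45  0.111 0.047] [170.  97. 114.]
cassette_a 0.86 [487. 258.] 939 med [0.282 0.428 0.008] lo [ 0.226  0.37  -0.003] hi [0.313 0.478 0.047] [144. 121.  34.]
cassette_a 0.73 [394. 282.] 896 
[... 3268 characters left out ...]
.45  -0.378  0.062] lo [ 0.438 -0.392  0.057] hi [ 0.462 -0.365  0.067] [89. 87. 87.]
top_round 0.2 [453. 241.] 4205 med [ 0.505 -0.314  0.045] lo [ 0.414 -0.423  0.012] hi [ 0.567 -0.216  0.096] [109. 109. 106.]
top_square 0.55 [481. 267.] 150 med [ 0.451 -0.378  0.062] lo [ 0.438 -0.393  0.054] hi [ 0.465 -0.365  0.067] [86. 84. 84.]
top_square 0.18 [425. 259.] 119 med [ 0.46  -0.259  0.062] lo [ 0.447 -0.272  0.058] hi [ 0.474 -0.246  0.066] [90. 88. 88.]
bottle 0.59 [414. 141.] 1097 med [ 0.741 -0.217  0.106] lo [ 0.721 -0.257  0.004] hi [ 0.78  -0.192  0.162] [109. 114. 117.]
jar 0.84 [228. 142.] 1013 med [0.734 0.233 0.088] lo [0.711 0.201 0.001] hi [0.773 0.271 0.094] [147. 143. 131.]
```

Run:
```python
import cv2
a=cv2.imread("pics/top0.png"); cv2.imwrite("pics/top0b.png",cv2.resize(a,(800,600)))
t=cv2.resize(a[170:300,140:290],(400,347),interpolation=3); k=cv2.resize(a[200:290,400:510],(400,327),interpolation=3)
s=cv2.imread("pics/scene0.png")
t2=cv2.resize(s[230:350,330:500],(400,282)); k2=cv2.resize(s[170:260,140:250],(400,327))
import numpy as np
f=lambda i:cv2.copyMakeBorder(i[:300],0,300-min(300,i.shape[0]),0,0,0)
cv2.imwrite("pics/crop0.png",np.vstack([np.hstack([cv2.resize(t,(400,300)),cv2.resize(k,(400,300))]),np.hstack([cv2.resize(t2,(400,300)),cv2.resize(k2,(400,300))])]))
```

```text
(no output)
```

View pics/top0b.png

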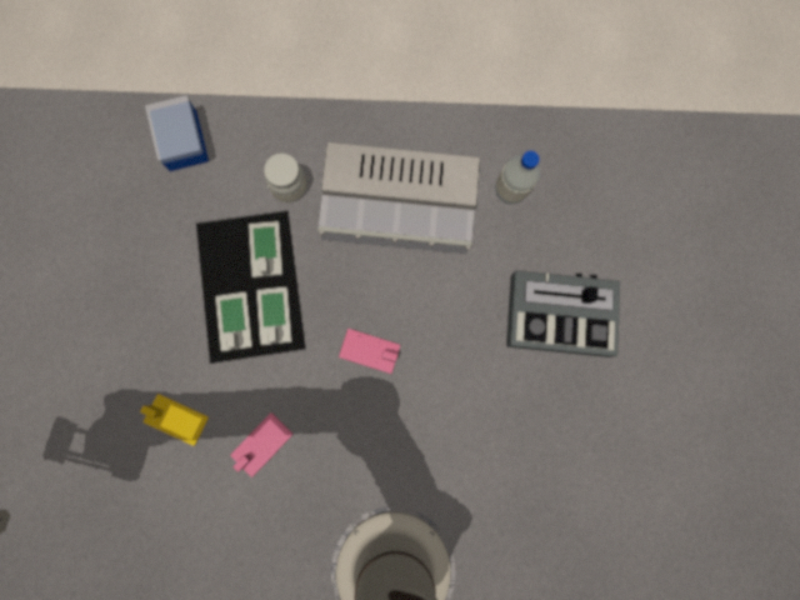

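View pics/crop0.png

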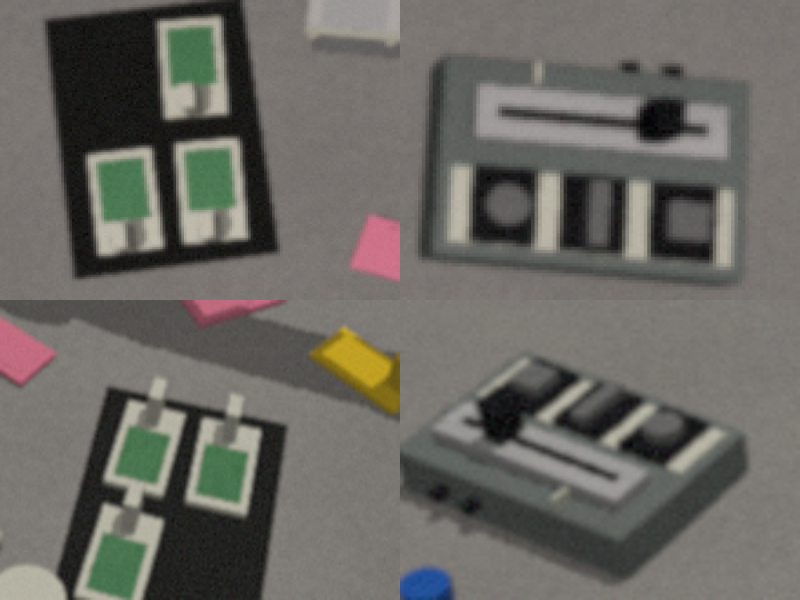

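The top view shows three white cassettes with green labels on the mat, at about (265,250), (233,320) and (273,315). The pink ones at (370,350) and (262,445) and the yellow one at (175,418) lie off the mat and are look-alikes. On the console the keys run round, bar, square from left to right. The mark is near (547,277) and the slider grip near (590,295). The enlarged crop confirms all of this, so next I'll fit exact poses.

```bash
cat >> h.py <<'E'
def rect(xy):
    (c,(a,b),t)=cv2.minAreaRect(xy.astype(np.float32)*1000)
    if a<b: a,b,t=b,a,t+90
    t=(t+90)%180-90
    return np.round([c[0]/1e3,c[1]/1e3,a/1e3,b/1e3],4),round(float(np.radians(t)),3)
def cassettes(p):
    W=world(p); out=[]
    for r in finder.outline_of(p,"cassette_a"):
        if r["score"]<.3: continue
        m=r["pixels"]&(p["z_map"]>0); col=p["pixels"][m].astype(float).mean(0)
        if col[1]<col[0]-0: continue   # white/green ones only
        m=cv2.dilate(m.astype(np.uint8),np.ones((5,5)))>0
        w=W[m&(p["z_map"]>0)]; s=w[(w[:,2]>.0045)&(w[:,2]<.025)]; f=w[w[:,2]>.035]
        R,t=rect(s); fc=(f.min(0)+f.max(0))/2
        out.append((R,t,np.round(fc[:2],4),round(r["score"],2)))
    return out
def go(*wps):
    """print rows for waypoints (x,y,z,theta of tool y, opening)"""
    s=manip.observe(); pos=np.array(s["ee_pos"]); x,y=s["tcp_rot"][:2]; th=np.arctan2(y*y-x*x,2*x*y)
    for X,Y,Z,T,o in wps:
        d=np.array([X,Y,Z])-pos; dt=(T-th+np.pi/2)%np.pi-np.pi/2
        n=int(np.ceil(max(np.linalg.norm(d[:2])/.0195,abs(d[2])/.0195,abs(dt)/.076,1)))
        n=-(-n//5)*5; R=[]
        for i in range(n):
            ey=np.array([np.cos(th),np.sin(th)]); ex=np.array([-ey[1],ey[0]]); st=d/n
            R.append([o,*[round(float(q),3) for q in (st[:2]@ex/.02,st[:2]@ey/.02,-st[2]/.02,-dt/n/.08)]]); th+=dt/n
        pos=pos+d
        for i in range(0,n,5): print(R[i:i+5])
        print('--')
def st():
    s=manip.observe(); x,y=s["tcp_rot"][:2]
    print(round(float(s["time"]),2),np.round(s["ee_pos"],4),"th",np.round(np.arctan2(y*y-x*x,2*x*y),3),"F",np.round(s["wrist_force"],1),"gap",np.round(s["finger_gap"],3),np.round(s["finger_force"],1))
E
python3 - <<'E'
from h import *
for n in("top","scene"):
    p=cams.capture(n); W=world(p); print(n)
    for c in cassettes(p): print(c)
    r=finder.outline_of(p,"unit")[0]["pixels"]; r=cv2.dilate(r.astype(np.uint8),np.ones((5,5)))>0
    w=W[r]; b=w[(w[:,2]>.043)&(w[:,2]<.058)]; print("box",rect(b), "all",rect(w[w[:,2]>.012]))
    r=finder.outline_of(p,"console")[0]["pixels"]; r=cv2.dilate(r.astype(np.uint8),np.ones((5,5)))>0
    w=W[r]; b=w[(w[:,2]>.035)&(w[:,2]<.056)]; print("console",rect(b))
    f=W[r&(W[...,2]>.09)]; print("fadertop",rect(f))
    m=r&(p["pixels"].min(-1)>150)&(W[...,2]>.035); n_,l,s_,c=cv2.connectedComponentsWithStats(m.astype(np.uint8))
    for i in range(1,n_): print(s_[i],np.round(np.median(W[l==i],0),4),np.round(W[l==i].mean(0),4))
E
```

```text
topTraceback (most recent call last):
  File "<stdin>", line 4, in <module>
  File "h.py", line 21, in cassettes
    R,t=rect(s); fc=(f.min(0)+f.max(0))/2
        ~~~~^^^
  File "h.py", line 9, in rect
    (c,(a,b),t)=cv2.minAreaRect(xy.astype(np.float32)*1000)
                ~~~~~~~~~~~~~~~^^^^^^^^^^^^^^^^^^^^^^^^^^^^
cv2.error: OpenCV(4.12.0) /io/opencv/modules/imgproc/src/convhull.cpp:143: error: (-215:Assertion failed) total >= 0 && (depth == CV_32F || depth == CV_32S) in function 'convexHull'
```

```bash
sed -i 's/minAreaRect(xy.astype/minAreaRect(xy[:,:2].astype/' h.py
python3 - <<'E'
from h import *
for n in("top","scene"):
    p=cams.capture(n); W=world(p); print(n)
    for c in cassettes(p): print(c)
    r=finder.outline_of(p,"unit")[0]["pixels"]; r=cv2.dilate(r.astype(np.uint8),np.ones((5,5)))>0
    w=W[r]; b=w[(w[:,2]>.043)&(w[:,2]<.058)]; print("box",rect(b), "all",rect(w[w[:,2]>.012]))
    r=finder.outline_of(p,"console")[0]["pixels"]; r=cv2.dilate(r.astype(np.uint8),np.ones((5,5)))>0
    w=W[r]; b=w[(w[:,2]>.035)&(w[:,2]<.056)]; print("console",rect(b))
    f=W[r&(W[...,2]>.09)]; print("fadertop",rect(f))
    m=r&(p["pixels"].min(-1)>150)&(W[...,2]>.035); n_,l,s_,c=cv2.connectedComponentsWithStats(m.astype(np.uint8))
    for i in range(1,n_): print(s_[i],np.round(np.median(W[l==i],0),4),np.round(W[l==i].mean(0),4))
E
```

```text
top
(array([0.4622, 0.3294, 0.1218, 0.0693]), 0.203, array([0.4218, 0.3232]), 0.9)
(array([0.6139, 0.2781, 0.1163, 0.0701]), 0.182, array([0.571 , 0.2713]), 0.86)
(array([0.4752, 0.2519, 0.1188, 0.0702]), 0.125, array([0.4347, 0.2461]), 0.56)
box (array([0.7646, 0.0056, 0.3125, 0.1071]), 1.503) all (array([0.5774, 0.0191, 0.4826, 0.3122]), -0.072)Traceback (most recent call last):
  File "<stdin>", line 7, in <module>
IndexError: list index out of range
```

```bash
cat >> h.py <<'E'
def plane(p,m,z):
    v,u=np.nonzero(m); K=p["K"]; T=np.array(p["cam_to_world"])
    d=np.stack([(u-K[0,2])/K[0,0],(v-K[1,2])/K[1,1],np.ones(len(u))],-1)@T[:3,:3].T
    return T[:3,3]+d*((z-T[2,3])/d[:,2])[:,None]
def mom(xy):
    c=xy[:,:2].mean(0); e,V=np.linalg.eigh(np.cov(xy[:,:2].T)); v=V[:,1]
    return np.round(c,4),round(float(np.arctan2(v[1],v[0])%np.pi),4),np.round(np.sqrt(12*e[::-1]),4)
def near(p,W,lo,hi,zl,zh):
    return (p["z_map"]>0)&(W[...,0]>lo[0])&(W[...,0]<hi[0])&(W[...,1]>lo[1])&(W[...,1]<hi[1])&(W[...,2]>zl)&(W[...,2]<zh)
def cass(p,cs,r=.075):
    W=world(p)
    for c in cs:
        m=near(p,W,np.array(c)-r,np.array(c)+r,-.01,.06); m&=p["pixels"].max(-1)>75
        m=cv2.morphologyEx(m.astype(np.uint8),cv2.MORPH_CLOSE,np.ones((7,7)))
        n,l,s,cc=cv2.connectedComponentsWithStats(m); i=1+np.argmax(s[1:,4]); f=near(p,W,np.array(c)-r,np.array(c)+r,.04,.055)&(l==i)
        print("cas",c,mom(plane(p,l==i,.008)),"fin",np.round(W[f].mean(0),4),f.sum())
E
python3 - <<'E'
from h import *
for n in("top","scene"):
    p=cams.capture(n); W=world(p); print(n)
    cass(p,[(.462,.329),(.612,.276),(.475,.251)] )
    b=near(p,W,(.6,-.19),(.88,.19),.043,.058); print("box",mom(W[b]),mom(plane(p,b,.05)),"floor", np.round(np.percentile(W[b][:,0],[1,99]),4))
    b=near(p,W,(.38,-.45),(.62,-.2),.035,.056); print("console",mom(W[b]),rect(W[b]))
    b=near(p,W,(.38,-.45),(.62,-.2),.085,.11); print("fader",mom(W[b]),b.sum())
    b=near(p,W,(.38,-.45),(.62,-.2),.03,.07)&(p["pixels"].min(-1)>130); n_,l,s_,c=cv2.connectedComponentsWithStats(b.astype(np.uint8))
    for i in range(1,n_): print(s_[i],np.round(W[l==i].mean(0),4),np.round(plane(p,l==i,.053).mean(0),4))
E
```

```text
top
cas (0.462, 0.329) (array([0.4657, 0.3103]), 2.5208, array([0.1169, 0.1075])) fin [0.422  0.3229 0.0478] 80
cas (0.612, 0.276) (array([0.6178, 0.281 ]), 0.3058, array([0.1336, 0.0672])) fin [0.5699 0.2713 0.0476] 76
cas (0.475, 0.251) (array([0.4696, 0.2531]), 1.9491, array([0.1642, 0.1227])) fin [0.4293 0.2772 0.0478] 133
box (array([0.7625, 0.0057]), 1.4975, array([0.3106, 0.1047])) (array([0.7626, 0.0057]), 1.497, array([0.3106, 0.1049])) floor [0.7068 0.8196]
console (array([ 0.4828, -0.3169]), 1.4739, array([0.2223, 0.1561])) (array([ 0.4913, -0.3218,  0.2108,  0.1511]), 1.493)
fader (array([ 0.5196, -0.3533]), 3.083, array([0.0278, 0.0212])) 124
[437 219   2   5   7] [ 0.5583 -0.2835  0.0555] [ 0.5588 -0.2843  0.053 ]
[421 225  69  22 679] [ 0.5219 -0.3173  0.0585] [ 0.5229 -0.3192  0.053 ]
[413 250   6  23 120] [ 0.4604 -0.2309  0.045 ] [ 0.4595 -0.2289  0.053 ]
[437 252   7  24 125] [ 0.4569 -0.2908  0.0452] [ 0.456  -0.2884  0.053 ]
[462 254   6  24 117] [ 0.4515 -0.3507  0.045 ] [ 0.4506 -0.3478  0.053 ]
[487 257   5  23  96] [ 0.4474 -0.4096  0.0451] [ 0.4466 -0.4063  
[... 492 characters left out ...]
array([ 0.505 , -0.3069]), 1.6197, array([0.2182, 0.1636])) (array([ 0.4941, -0.324 ,  0.216 ,  0.1565]), 1.486)
fader (array([ 0.5245, -0.355 ]), 2.9436, array([0.0305, 0.0208])) 92
[162 188  13  11  24] [ 0.4455 -0.4169  0.0444] [ 0.4538 -0.4093  0.053 ]
[178 194  14  13  43] [ 0.4547 -0.3575  0.0453] [ 0.4621 -0.3512  0.053 ]
[150 201  12  11  72] [ 0.5216 -0.4     0.0575] [ 0.5176 -0.4039  0.053 ]
[196 201  14  13  51] [ 0.4571 -0.2966  0.0454] [ 0.4643 -0.2908  0.053 ]
[166 208  42  22 282] [ 0.5262 -0.2954  0.0584] [ 0.5214 -0.2996  0.053 ]
[214 209  15  13  67] [ 0.4624 -0.236   0.0448] [ 0.4702 -0.2302  0.053 ]
[183 228   1   1   1] [ 0.5589 -0.2877  0.0556] [ 0.5566 -0.2897  0.053 ]
```

```bash
cat >> h.py <<'E'
def cas2(p):
    for r in finder.outline_of(p,"cassette_a"):
        m=r["pixels"]; col=p["pixels"][m].astype(float).mean(0)
        if r["score"]<.3 or col[1]<col[0]: continue
        W=world(p); f=W[(cv2.dilate(m.astype(np.uint8),np.ones((5,5)))>0)&(p["z_map"]>0)]; f=f[(f[:,2]>.04)&(f[:,2]<.06)]
        print(round(r["score"],2),mom(plane(p,m,.008)),"fin",np.round(f.mean(0),4))
E
python3 - <<'E'
from h import *
for n in("top","scene"):
    p=cams.capture(n); print(n); cas2(p)
go((.5725,.2705,.13,np.pi/2+.1,.5))
E
```

```text
top
0.87 (array([0.4625, 0.3304]), 0.1779, array([0.1098, 0.0608])) fin [0.4219 0.323  0.0479]
0.85 (array([0.4749, 0.2512]), 0.1299, array([0.1104, 0.0602])) fin [0.4353 0.2458 0.0481]
0.67 (array([0.6102, 0.2766]), 0.1368, array([0.1095, 0.0602])) fin [0.5699 0.2711 0.0477]
scene
0.73 (array([0.4733, 0.2495]), 0.1516, array([0.1292, 0.0594])) fin [0.4786 0.2523 0.0461]
0.68 (array([0.4622, 0.3284]), 0.1604, array([0.132 , 0.0575])) fin [0.4251 0.3217 0.0462]
0.64 (array([0.6119, 0.274 ]), 0.1234, array([0.1239, 0.0579])) fin [0.5735 0.2701 0.0463]
[[0.5, -0.83, -0.431, 0.161, -0.135], [0.5, -0.825, -0.44, 0.161, -0.135], [0.5, -0.82, -0.449, 0.161, -0.135], [0.5, -0.815, -0.458, 0.161, -0.135], [0.5, -0.81, -0.467, 0.161, -0.135]]
[[0.5, -0.805, -0.475, 0.161, -0.135], [0.5, -0.8, -0.484, 0.161, -0.135], [0.5, -0.795, -0.493, 0.161, -0.135], [0.5, -0.789, -0.501, 0.161, -0.135], [0.5, -0.784, -0.51, 0.161, -0.135]]
[[0.5, -0.778, -0.518, 0.161, -0.135], [0.5, -0.773, -0.527, 0.161, -0.135], [0.5, -0.767, -0.535, 0.161, -0.135], [0.5, -0.761, -0.543, 0.161, -0.135], [0.5, -0.755, -0.552, 0.161, -0.135]]
[[0.5, -0.749, -0.56, 0.161, -0.135], [0.5, -0.743, -0.568, 0.161, -0.135], [0.5, -0.737, -0.576, 0.161, -0.135], [0.5, -0.731, -0.584, 0.161, -0.135], [0.5, -0.724, -0.592, 0.161, -0.135]]
[[0.5, -0.718, -0.599, 0.161, -0.135], [0.5, -0.711, -0.607, 0.161, -0.135], [0.5, -0.705, -0.615, 0.161, -0.135], [0.5, -0.698, -0.622, 0.161, -0.135], [0.5, -0.691, -0.63, 0.161, -0.135]]
[[0.5, -0.684, -0.637, 0.161, -0.135], [0.5, -0.677, -0.645, 0.161, -0.135], [0.5, -0.67, -0.652, 0.161, -0.135], [0.5, -0.663, -0.659, 0.161, -0.135], [0.5, -0.656, -0.666, 0.161, -0.135]]
--
```

move_arm([
  [[0.5,-0.82,-0.45,0.16,-0.135],[0.5,-0.82,-0.45,0.16,-0.135],[0.5,-0.82,-0.45,0.16,-0.135],[0.5,-0.82,-0.45,0.16,-0.135],[0.5,-0.82,-0.45,0.16,-0.135]],
])

```text
time: 2.22
ee_pos: [0.2166, 0.5725, 0.2106]
tcp_rot: [0.085, 0.996, 0.0, 0.0]
wrist_force: [0.1, 1.1, 0.6]
finger_gap: 0.684
finger_force: 0.0
```

move_arm([
  [[0.5,-0.8,-0.49,0.16,-0.135],[0.5,-0.8,-0.49,0.16,-0.135],[0.5,-0.8,-0.49,0.16,-0.135],[0.5,-0.8,-0.49,0.16,-0.135],[0.5,-0.8,-0.49,0.16,-0.135]],
])

```text
time: 2.63
ee_pos: [0.2885, 0.5121, 0.1947]
tcp_rot: [0.058, 0.998, 0.0, 0.0]
wrist_force: [-1.0, -0.3, 0.6]
finger_gap: 0.505
finger_force: 0.0
```

move_arm([
  [[0.5,-0.77,-0.53,0.16,-0.135],[0.5,-0.77,-0.53,0.16,-0.135],[0.5,-0.77,-0.53,0.16,-0.135],[0.5,-0.77,-0.53,0.16,-0.135],[0.5,-0.77,-0.53,0.16,-0.135]],
])

```text
time: 3.05
ee_pos: [0.3602, 0.452, 0.1787]
tcp_rot: [0.031, 1.0, 0.0, 0.0]
wrist_force: [-0.3, 0.4, 0.3]
finger_gap: 0.496
finger_force: 0.0
```

move_arm([
  [[0.5,-0.74,-0.57,0.16,-0.15],[0.5,-0.74,-0.57,0.16,-0.15],[0.5,-0.74,-0.57,0.16,-0.15],[0.5,-0.74,-0.57,0.16,-0.15],[0.5,-0.74,-0.57,0.16,-0.15]],
])

```text
time: 3.47
ee_pos: [0.432, 0.3922, 0.1627]
tcp_rot: [0.001, 1.0, 0.0, 0.0]
wrist_force: [0.7, 1.1, 0.5]
finger_gap: 0.498
finger_force: 0.0
```

move_arm([
  [[0.5,-0.71,-0.61,0.16,-0.15],[0.5,-0.71,-0.61,0.16,-0.15],[0.5,-0.71,-0.61,0.16,-0.15],[0.5,-0.71,-0.61,0.16,-0.15],[0.5,-0.71,-0.61,0.16,-0.15]],
])

```text
time: 3.88
ee_pos: [0.5042, 0.3327, 0.1467]
tcp_rot: [-0.029, 1.0, 0.0, 0.0]
wrist_force: [-0.0, -0.4, 0.1]
finger_gap: 0.498
finger_force: 0.0
```

move_arm([
  [[0.5,-0.67,-0.65,0.16,-0.15],[0.5,-0.67,-0.65,0.16,-0.15],[0.5,-0.67,-0.65,0.16,-0.15],[0.5,-0.67,-0.65,0.16,-0.15],[0.5,-0.67,-0.65,0.16,-0.15]],
])

```text
time: 4.3
ee_pos: [0.5763, 0.2734, 0.1306]
tcp_rot: [-0.059, 0.998, 0.0, 0.0]
wrist_force: [0.2, -0.0, -0.7]
finger_gap: 0.503
finger_force: 0.0
```

Run:
```python
from h import *
st(); go((.5725,.2705,.013,np.pi/2+.13,.5))
```

```text
4.3 [0.5763 0.2734 0.1306] th 1.689 F [ 0.2 -0.  -0.7] gap 0.503 0.0
[[0.5, 0.021, -0.012, 0.588, -0.015], [0.5, 0.021, -0.012, 0.588, -0.015], [0.5, 0.021, -0.012, 0.588, -0.015], [0.5, 0.021, -0.012, 0.588, -0.015], [0.5, 0.021, -0.012, 0.588, -0.015]]
[[0.5, 0.021, -0.012, 0.588, -0.015], [0.5, 0.021, -0.012, 0.588, -0.015], [0.5, 0.021, -0.012, 0.588, -0.015], [0.5, 0.021, -0.012, 0.588, -0.015], [0.5, 0.021, -0.012, 0.588, -0.015]]
--
```

move_arm([
  [[0.5,0.02,-0.012,0.588,-0.015],[0.5,0.02,-0.012,0.588,-0.015],[0.5,0.02,-0.012,0.588,-0.015],[0.5,0.02,-0.012,0.588,-0.015],[0.5,0.02,-0.012,0.588,-0.015]],
])

```text
time: 4.72
ee_pos: [0.5722, 0.2737, 0.0704]
tcp_rot: [-0.063, 0.998, 0.0, -0.001]
wrist_force: [0.2, 0.5, -0.3]
finger_gap: 0.498
finger_force: 0.0
```

move_arm([
  [[0.5,0.02,-0.012,0.588,-0.015],[0.5,0.02,-0.012,0.588,-0.015],[0.5,0.02,-0.012,0.588,-0.015],[0.5,0.02,-0.012,0.588,-0.015],[0.5,0.02,-0.012,0.5,-0.015]],
])

```text
time: 5.13
ee_pos: [0.5715, 0.271, 0.0134]
tcp_rot: [-0.065, 0.998, -0.0, -0.0]
wrist_force: [-0.4, -0.9, 0.5]
finger_gap: 0.497
finger_force: 0.0
```

move_arm([
  [[0,0,0,0,0],[0,0,0,0,0],[0,0,0,0,0],[0,0,0,0,0],[0,0,0,0,0]],
], squeeze=30)

```text
time: 5.55
ee_pos: [0.5726, 0.2714, 0.0158]
tcp_rot: [-0.064, 0.998, 0.0, 0.001]
wrist_force: [0.2, -0.2, 0.7]
finger_gap: 0.187
finger_force: 0.3
```

move_arm([
  [[0,0,0,0,0],[0,0,0,-0.3,0],[0,0,0,-0.7,0],[0,0,0,-1,0],[0,0,0,-1,0]],
])

```text
time: 5.97
ee_pos: [0.5714, 0.2711, 0.0761]
tcp_rot: [-0.065, 0.998, -0.0, -0.0]
wrist_force: [-0.0, 0.7, -1.2]
finger_gap: 0.15
finger_force: 29.9
```

Run:
```python
from h import *
st()
for n in("top","scene"):
    p=cams.capture(n); print(n); cas2(p)
s=cv2.resize(p["pixels"][200:380,290:530,::-1],(800,600)); cv2.imwrite("pics/g1.png",s)
```

```text
5.97 [0.5714 0.2711 0.0761] th 1.7 F [-0.   0.7 -1.2] gap 0.15 29.9
top
scene
0.95 (array([0.484 , 0.3326]), 0.0279, array([0.0881, 0.0617])) fin [nan nan nan]
0.61 (array([0.5665, 0.2653]), 0.1547, array([0.1222, 0.0619])) fin [nan nan nan]
0.58 (array([0.4547, 0.2396]), 2.8706, array([0.0568, 0.011 ])) fin [nan nan nan]h.py:61: RuntimeWarning: Mean of empty slice.
  print(round(r["score"],2),mom(plane(p,m,.008)),"fin",np.round(f.mean(0),4))
  ret = um.true_divide(
```

Run:
```python
from h import *
st(); go((.522,.1394,.0761,1.4973,0),(.522,.1394,.04,1.4973,0))
```

```text
6.17 [0.5725 0.2714 0.0763] th 1.7 F [-0.4  0.3 -1.5] gap 0.153 29.9
[[0, 0.336, -0.622, 0.001, 0.253], [0, 0.323, -0.629, 0.001, 0.253], [0, 0.31, -0.635, 0.001, 0.253], [0, 0.297, -0.641, 0.001, 0.253], [0, 0.284, -0.647, 0.001, 0.253]]
[[0, 0.271, -0.653, 0.001, 0.253], [0, 0.258, -0.658, 0.001, 0.253], [0, 0.244, -0.663, 0.001, 0.253], [0, 0.231, -0.668, 0.001, 0.253], [0, 0.217, -0.673, 0.001, 0.253]]
--
[[0, 0.0, 0.0, 0.361, -0.0], [0, 0.0, 0.0, 0.361, -0.0], [0, 0.0, 0.0, 0.361, -0.0], [0, 0.0, 0.0, 0.361, -0.0], [0, 0.0, 0.0, 0.361, -0.0]]
--
```

View pics/g1.png

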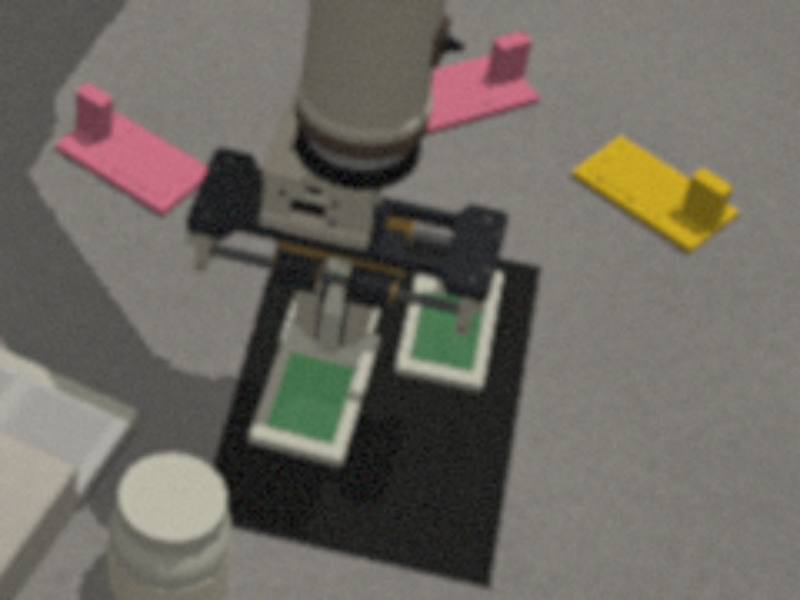

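The scene view shows the cassette lifted level in the gripper, with its slab near (310,390) in the crop. I'll move it to just in front of bay 1.

move_arm([
  [[0,0.31,-0.635,0,0.253],[0,0.31,-0.635,0,0.253],[0,0.31,-0.635,0,0.253],[0,0.31,-0.635,0,0.253],[0,0.31,-0.635,0,0.253]],
])

```text
time: 6.58
ee_pos: [0.5453, 0.2041, 0.0737]
tcp_rot: [-0.014, 1.0, -0.0, -0.001]
wrist_force: [-0.3, 0.7, -1.2]
finger_gap: 0.153
finger_force: 29.9
```

move_arm([
  [[0,0.244,-0.663,0,0.253],[0,0.244,-0.663,0,0.253],[0,0.244,-0.663,0,0.253],[0,0.244,-0.663,0,0.253],[0,0.244,-0.663,0,0.253]],
])

```text
time: 7.0
ee_pos: [0.5209, 0.1379, 0.0748]
tcp_rot: [0.038, 0.999, -0.0, -0.0]
wrist_force: [-0.3, 0.2, -0.6]
finger_gap: 0.15
finger_force: 29.9
```

move_arm([
  [[0,0,0,0.36,0],[0,0,0,0.36,0],[0,0,0,0.36,0],[0,0,0,0.36,0],[0,0,0,0.36,0]],
])

```text
time: 7.42
ee_pos: [0.5213, 0.1401, 0.0378]
tcp_rot: [0.036, 0.999, 0.0, -0.0]
wrist_force: [0.1, -0.4, -2.0]
finger_gap: 0.154
finger_force: 29.9
```

Run:
```python
from h import *
st()
for n in("top","scene"):
    p=cams.capture(n); W=world(p); print(n)
    # green label of the held cassette and box
    px=p["pixels"].astype(int); g=(px[...,1]>px[...,0]+20)&(px[...,1]>px[...,2]+8)&near(p,W,(.45,.03),(.72,.2),.0,.07)
    print("green",g.sum(),mom(plane(p,g,.034)),np.round(np.median(W[g][:,2]),4),rect(plane(p,g,.034)))
    # white slab incl. border
    s=near(p,W,(.55,.07),(.645,.2),.022,.05)&~near(p,W,(.55,.0),(.6,.25),.04,.1)
    print("slab",mom(W[s]),rect(plane(p,s,.034)))
    b=near(p,W,(.6,-.19),(.88,.19),.043,.058); print("box",mom(plane(p,b,.05)))
    if n=="top": a=cv2.resize(p["pixels"][130:250,220:400,::-1],(450,300),interpolation=2)
    else: c=cv2.resize(p["pixels"][220:400,180:450,::-1],(450,300),interpolation=2)
cv2.imwrite("pics/pre1.png",np.vstack([a,c]))
```

```text
7.42 [0.5213 0.1401 0.0378] th 1.499 F [ 0.1 -0.4 -2. ] gap 0.154 29.9
top
green 0 (array([nan, nan]), nan, array([nan, nan])) nan (array([0., 0., 0., 0.]), 0.0)
slab (array([0.6385, 0.0929]), 2.174, array([0.054 , 0.0347])) (array([0.6271, 0.0904, 0.0416, 0.0363]), -1.398)
box (array([0.7626, 0.0058]), 1.4974, array([0.3109, 0.105 ]))
scene
green 383 (array([0.5757, 0.1367]), 3.0383, array([0.0651, 0.0431])) 0.0286 (array([0.5753, 0.1368, 0.0651, 0.0429]), -0.082)
slab (array([0.5856, 0.1365]), 2.6209, array([0.0746, 0.0609])) (array([0.6081, 0.1315, 0.123 , 0.0742]), -0.395)
box (array([0.77  , 0.0119]), 1.4969, array([0.3112, 0.1052]))h.py:45: RuntimeWarning: Mean of empty slice.
  c=xy[:,:2].mean(0); e,V=np.linalg.eigh(np.cov(xy[:,:2].T)); v=V[:,1]
  ret = um.true_divide(
  avg = a.mean(axis, **keepdims_kw)
h.py:45: RuntimeWarning: Degrees of freedom <= 0 for slice
  c=xy[:,:2].mean(0); e,V=np.linalg.eigh(np.cov(xy[:,:2].T)); v=V[:,1]
  c *= np.true_divide(1, fact)
  c *= np.true_divide(1, fact)
  return _methods._mean(a, axis=axis, dtype=dtype,
  ret = ret.dtype.type(ret / rcount)
```

View pics/pre1.png

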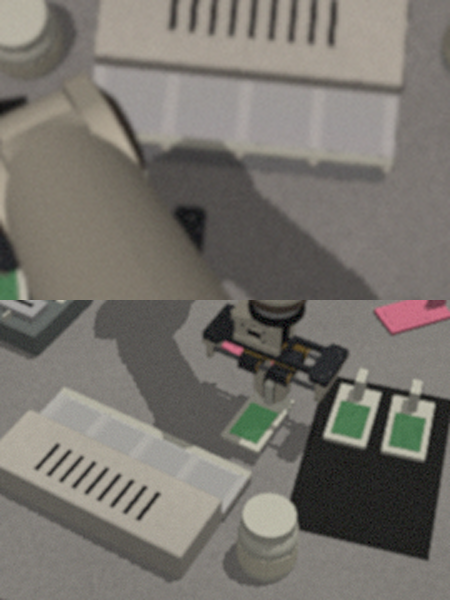

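move_arm([
  [[0,-0.2,0.018,0.175,0],[0,-0.2,0.018,0.175,0],[0,-0.2,0.018,0.175,0],[0,-0.2,0.018,0.175,0],[0,-0.2,0.018,0.175,0]],
])

```text
time: 7.93
ee_pos: [0.5423, 0.1396, 0.0211]
tcp_rot: [0.037, 0.999, 0.0, 0.0]
wrist_force: [0.5, 0.8, -1.5]
finger_gap: 0.149
finger_force: 29.9
```

Run:
```python
from h import *
st()
p=cams.capture("scene"); W=world(p)
px=p["pixels"].astype(int); g=(px[...,1]>px[...,0]+20)&(px[...,1]>px[...,2]+8)&near(p,W,(.45,.03),(.72,.2),.0,.07)
print("green",g.sum(),mom(plane(p,g,.0158)),np.round(np.median(W[g][:,2]),4))
cv2.imwrite("pics/pre2.png",cv2.resize(p["pixels"][250:350,250:370,::-1],(720,600),interpolation=2))
```

```text
7.93 [0.5423 0.1396 0.0211] th 1.497 F [ 0.5  0.8 -1.5] gap 0.149 29.9
green 394 (array([0.5951, 0.1355]), 3.0648, array([0.0652, 0.0429])) 0.0132
```

View pics/pre2.png

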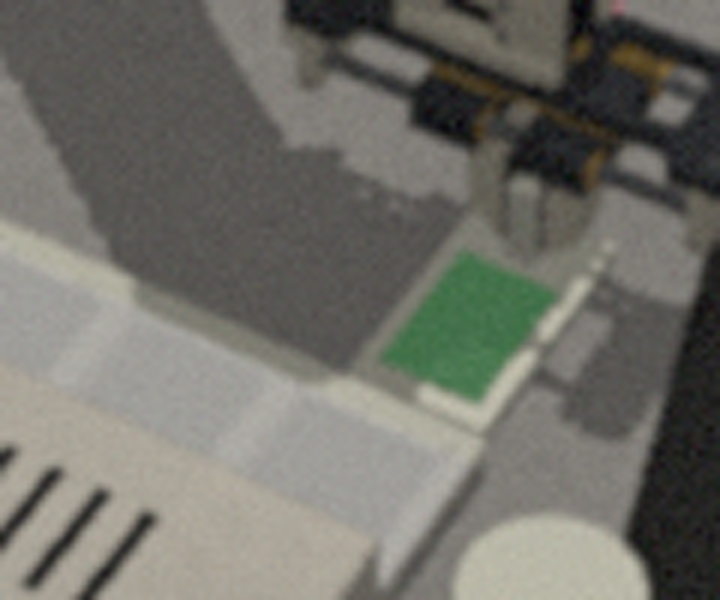

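Run:
```python
from h import *
p=cams.capture("scene"); T=np.linalg.inv(np.array(p["cam_to_world"])); K=p["K"]
def pr(q):
    c=T[:3,:3]@np.array(q)+T[:3,3]; u=K@c/c[2]; return (int((u[0]+.5-250)*6),int((u[1]+.5-250)*6))
im=cv2.resize(p["pixels"][250:350,250:370,::-1],(720,600),interpolation=2)
U=np.array([.7321,.0147]); ps=-.0735; ex=np.array([np.cos(ps),np.sin(ps)]); ey=np.array([-ex[1],ex[0]])
w=lambda x,y,z:pr([*(U+x*ex+y*ey),z])
L=lambda a,b,c:cv2.line(im,a,b,c,1)
for y in(.156,.144,.081,.069,.006,-.006):
    L(w(-.09,y,.021),w(-.014,y,.021),(0,0,255))
L(w(-.09,-.1,.025),w(-.09,.156,.025),(255,0,0)); L(w(-.014,-.1,.05),w(-.014,.156,.05),(255,0,0)); L(w(-.014,.156,.05),w(.09,.156,.05),(255,0,0));L(w(-.09,.156,0),w(.09,.156,0),(255,0,255))
t=np.array([.5425,.1405])
for y in(-.03,.03): L(pr([*(t-.014*ex+y*ey),.0158]),pr([*(t+.096*ex+y*ey),.0158]),(0,255,255))
L(pr([*(t+.096*ex-.03*ey),.0158]),pr([*(t+.096*ex+.03*ey),.0158]),(0,255,255))
cv2.imwrite("pics/ov.png",im)
```

```text
(no output)
```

View pics/ov.png

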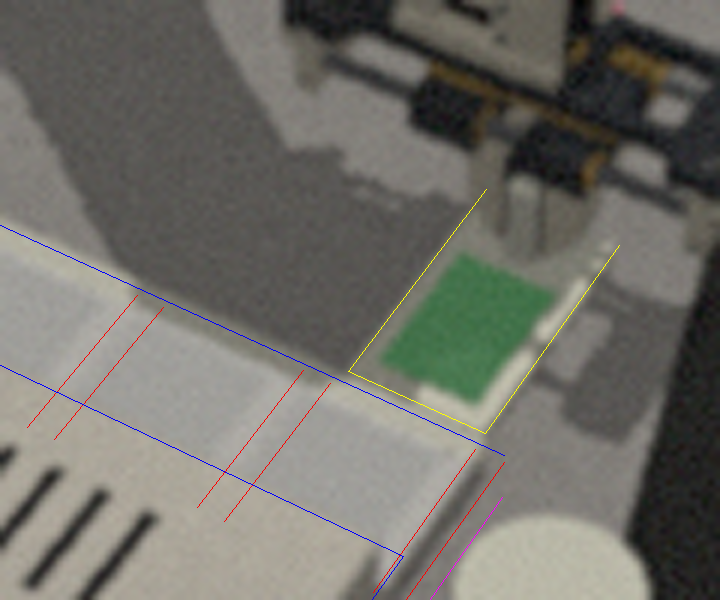

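```bash
cat > ov.py <<'E'
from h import *
ims=[]
for n,U,(r0,r1,c0,c1) in(("top",(.7246,.0085),(130,250,220,400)),("scene",(.7321,.0147),(250,400,180,405))):
    p=cams.capture(n); W=world(p); T=np.linalg.inv(np.array(p["cam_to_world"])); K=p["K"]; f=4 if n=="top" else 3.55
    sz=(int((c1-c0)*f),int((r1-r0)*f)); sz=(720,480) if n=="top" else (800,533)
    f=sz[0]/(c1-c0)
    def pr(q):
        c=T[:3,:3]@np.array(q)+T[:3,3]; u=K@c/c[2]; return (int((u[0]+.5-c0)*f),int((u[1]+.5-r0)*f))
    im=cv2.resize(p["pixels"][r0:r1,c0:c1,::-1],sz,interpolation=2)
    b=near(p,W,(.6,-.19),(.88,.19),.043,.058).astype(np.uint8)[r0:r1,c0:c1]
    b=cv2.resize(b,sz,interpolation=0); cs,_=cv2.findContours(b,0,2); cv2.drawContours(im,cs,-1,(0,255,0),1)
    U=np.array(U); ps=-.0735; ex=np.array([np.cos(ps),np.sin(ps)]); ey=np.array([-ex[1],ex[0]])
    w=lambda x,y,z:pr([*(U+x*ex+y*ey),z])
    for y in(.144,.081,.069,.006,-.006,-.069,-.081,-.144): cv2.line(im,w(-.09,y,.021),w(-.014,y,.021),(0,0,255),1)
    cv2.polylines(im,[np.array([w(-.014,-.156,.05),w(-.014,.156,.05),w(.09,.156,.05),w(.09,-.156,.05)])],True,(255,0,0),1)
    cv2.line(im,w(-.09,-.156,.025),w(-.09,.156,.025),(255,0,0),1)
    ims.append(cv2.resize(im,(720 if n=="top" else 450,300)) if 0 else im)
    m=near(p,W,(.6,-.19),(.88,.19),.043,.058); q=(W[m][:,:2]-U); print(n,np.round(np.percentile(q@ey,[.5,2,50,98,99.5]),4),np.round(np.percentile(q@ex,[.5,2,50,98,99.5]),4))
a,b=ims; a=cv2.resize(a,(440,293)); b=cv2.resize(b,(450,300))
cv2.imwrite("pics/ov2.png",ims[1]); cv2.imwrite("pics/ov3.png",ims[0])
E
python3 ov.py
```

```text
top [-0.1541 -0.1491  0.0003  0.149   0.1536] [-0.0122 -0.0111  0.0378  0.0889  0.0909]
scene [-0.1617 -0.1562  0.0031  0.1429  0.1464] [-0.0167 -0.0145  0.0385  0.0854  0.0866]
```

View pics/ov2.png

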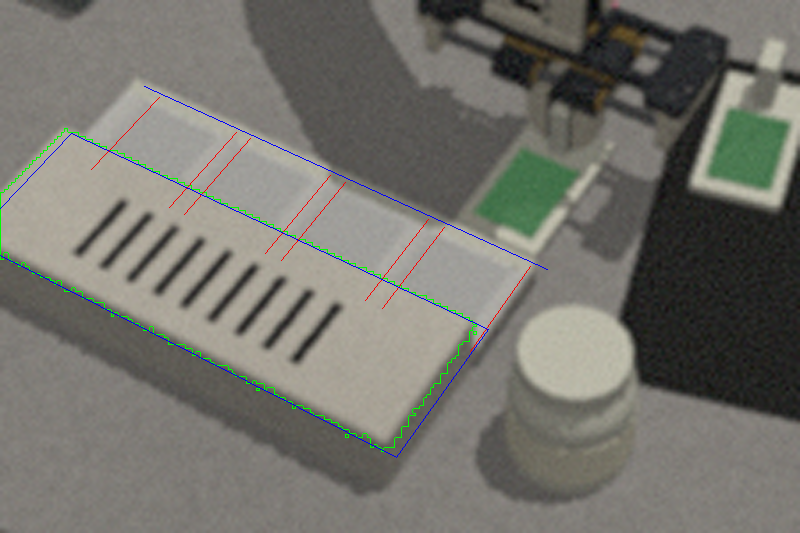

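View pics/ov3.png

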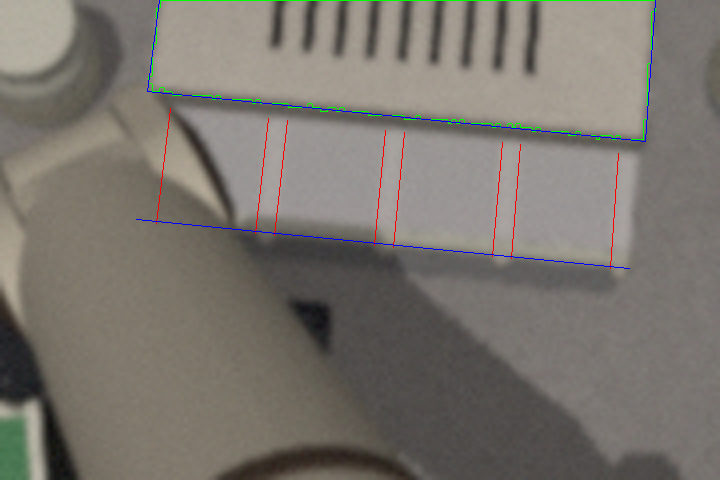

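Pixel density had biased my scene estimate of the unit. Using extents instead, both cameras put it at U≈(0.727, 0.008), so the cassette has to shift 6 mm towards −y.

move_arm([
  [[0,0.5,0,0,0],[0,0,-0.15,0,0],[0,0,-0.15,0,0],[0,-0.25,0,0,0],[0,-0.25,0,0,0]],
])

```text
time: 8.55
ee_pos: [0.5415, 0.133, 0.0216]
tcp_rot: [0.037, 0.999, -0.0, 0.0]
wrist_force: [0.3, 0.1, -1.1]
finger_gap: 0.149
finger_force: 30.0
```

move_arm([
  [[0,-0.25,0,0,0],[0,-0.25,0,0,0],[0,-0.25,0,0,0],[0,-0.25,0,0,0],[0,0,0,0,0]],
])

```text
time: 8.97
ee_pos: [0.5598, 0.1317, 0.0207]
tcp_rot: [0.037, 0.999, -0.001, -0.002]
wrist_force: [0.5, -1.2, -0.2]
finger_gap: 0.147
finger_force: 30.0
```

Run:
```python
from h import *
st()
p=cams.capture("scene"); W=world(p)
px=p["pixels"].astype(int); g=(px[...,1]>px[...,0]+20)&(px[...,1]>px[...,2]+8)&near(p,W,(.45,.03),(.72,.2),.0,.07)
c=mom(plane(p,g,.0158)); d=c[0]-np.array([.7285,.007]); print(c, "yu",d@np.array([.0734,.9973]),np.round(np.median(W[g][:,2]),4))
```

```text
8.97 [0.5598 0.1317 0.0207] th 1.498 F [ 0.5 -1.2 -0.2] gap 0.147 30.0
(array([0.6091, 0.1277]), 3.0182, array([0.0602, 0.043 ])) yu 0.11161014999999999 0.0139
```

move_arm([
  [[0,-0.5,0,0,0],[0,-0.5,0,0,0],[0,-0.5,0,0,0],[0,-0.5,0,0,0],[0,-0.5,0,0,0]],
])

```text
time: 9.43
ee_pos: [0.613, 0.1278, 0.0215]
tcp_rot: [0.037, 0.999, -0.0, 0.001]
wrist_force: [-0.6, -1.7, -0.7]
finger_gap: 0.147
finger_force: 30.0
```

move_arm([
  [[0,-0.2,0,0,0],[0,-0.15,0,0,0],[0,-0.1,0,0,0],[0,-0.05,0,0,0],[0,0,0,0,0]],
])

```text
time: 9.85
ee_pos: [0.6208, 0.1272, 0.0212]
tcp_rot: [0.037, 0.999, -0.0, -0.0]
wrist_force: [0.2, -3.3, -1.3]
finger_gap: 0.147
finger_force: 30.0
```

move_arm([
  [[0,-0.1,-0.05,0,0],[0,-0.1,0,0,0],[0,-0.1,0,0,0],[0,0,0,0,0],[0,0,0,0,0]],
])

```text
time: 10.27
ee_pos: [0.6273, 0.1267, 0.0216]
tcp_rot: [0.036, 0.999, 0.0, 0.0]
wrist_force: [0.7, -0.1, 0.2]
finger_gap: 0.147
finger_force: 30.0
```

move_arm([
  [[0,-0.1,0,0,0],[0,-0.1,0,0,0],[0,-0.1,0,0,0],[0,0,0,0,0],[0,0,0,0,0]],
])

```text
time: 10.68
ee_pos: [0.628, 0.1266, 0.0212]
tcp_rot: [0.036, 0.999, -0.001, -0.004]
wrist_force: [-13.6, -1.3, 9.7]
finger_gap: 0.148
finger_force: 30.0
```

move_arm([
  [[0,0.2,0,0,0],[0.45,0,0,0,0],[0.45,0,0,0,0],[0.45,0,0,0,0],[0.45,0,0,0,0]],
])

```text
time: 11.1
ee_pos: [0.6295, 0.1262, 0.0216]
tcp_rot: [0.037, 0.999, 0.0, 0.001]
wrist_force: [0.2, -0.1, -0.0]
finger_gap: 0.39
finger_force: 0.0
```

move_arm([
  [[0.45,0,0,-0.5,0],[0.45,0,0,-1,0],[0.45,0,0,-1,0],[0.45,0,0,-1,0],[0.45,0,0,-1,0]],
])

```text
time: 11.52
ee_pos: [0.6291, 0.1262, 0.1131]
tcp_rot: [0.037, 0.999, 0.0, 0.0]
wrist_force: [-0.2, 0.5, -0.6]
finger_gap: 0.448
finger_force: 0.0
```

```bash
cat >> h.py <<'E'
def homes(p,U):
    """label centres of cassettes near the unit, unit frame"""
    W=world(p); px=p["pixels"].astype(int); g=(px[...,1]>px[...,0]+15)&(px[...,1]>px[...,2]+8)
    ps=-.0735; ex=np.array([np.cos(ps),np.sin(ps)]); ey=np.array([-ex[1],ex[0]])
    f=(p["z_map"]>0)&(W[...,2]>.045)&(W[...,2]<.062)&near(p,W,(.56,-.17),(.66,.2),.045,.062)
    n,l,s,c=cv2.connectedComponentsWithStats(f.astype(np.uint8))
    for i in range(1,n):
        if s[i,4]>12: q=W[l==i]; d=q[:,:2]-U; print("fin@unit",np.round([(d@ex).min(),(d@ex).max(),(d@ey).min(),(d@ey).max()],4),"z",np.round(np.median(q[:,2]),4),s[i,4])
E
python3 - <<'E'
from h import *
st()
p=cams.capture("scene"); homes(p,np.array([.7285,.007])); cas2(p)
save(p,"s1")
go((.482,.2445,.09,np.pi/2+.14,.5))
E
```

```text
11.52 [0.6291 0.1262 0.1131] th 1.498 F [-0.2  0.5 -0.6] gap 0.448 0.0
fin@unit [-0.1257 -0.0965  0.105   0.1217] z 0.0514 82
0.85 (array([0.4618, 0.3278]), 0.1765, array([0.1312, 0.0574])) fin [0.4253 0.3216 0.0463]
0.67 (array([0.4745, 0.2496]), 0.1818, array([0.1344, 0.0585])) fin [0.4388 0.2447 0.0468]
[[0.5, 0.791, 0.531, 0.131, -0.267], [0.5, 0.78, 0.548, 0.131, -0.267], [0.5, 0.768, 0.564, 0.131, -0.267], [0.5, 0.755, 0.581, 0.131, -0.267], [0.5, 0.743, 0.597, 0.131, -0.267]]
[[0.5, 0.73, 0.612, 0.131, -0.267], [0.5, 0.717, 0.628, 0.131, -0.267], [0.5, 0.703, 0.643, 0.131, -0.267], [0.5, 0.689, 0.658, 0.131, -0.267], [0.5, 0.675, 0.672, 0.131, -0.267]]
--
```

Run:
```python
from h import *
go((.437,.2452,.08,np.pi/2+.145,.5),(.437,.2452,.0145,np.pi/2+.145,.5))
```

```text
[[0.5, 0.677, 0.345, 0.121, -0.182], [0.5, 0.672, 0.355, 0.121, -0.182], [0.5, 0.667, 0.365, 0.121, -0.182], [0.5, 0.661, 0.375, 0.121, -0.182], [0.5, 0.656, 0.384, 0.121, -0.182]]
[[0.5, 0.65, 0.394, 0.121, -0.182], [0.5, 0.644, 0.403, 0.121, -0.182], [0.5, 0.639, 0.412, 0.121, -0.182], [0.5, 0.632, 0.422, 0.121, -0.182], [0.5, 0.626, 0.431, 0.121, -0.182]]
[[0.5, 0.62, 0.44, 0.121, -0.182], [0.5, 0.613, 0.449, 0.121, -0.182], [0.5, 0.607, 0.458, 0.121, -0.182], [0.5, 0.6, 0.467, 0.121, -0.182], [0.5, 0.593, 0.475, 0.121, -0.182]]
--
[[0.5, 0.0, 0.0, 0.655, 0.0], [0.5, 0.0, 0.0, 0.655, 0.0], [0.5, 0.0, 0.0, 0.655, 0.0], [0.5, 0.0, 0.0, 0.655, 0.0], [0.5, 0.0, 0.0, 0.655, 0.0]]
--
```

move_arm([
  [[0.5,0.667,0.365,0.12,-0.182],[0.5,0.667,0.365,0.12,-0.182],[0.5,0.667,0.365,0.12,-0.182],[0.5,0.667,0.365,0.12,-0.182],[0.5,0.667,0.365,0.12,-0.182]],
])

```text
time: 12.03
ee_pos: [0.563, 0.1658, 0.0991]
tcp_rot: [-0.0, 1.0, 0.0, -0.0]
wrist_force: [0.2, -0.1, 0.5]
finger_gap: 0.498
finger_force: 0.0
```

move_arm([
  [[0.5,0.638,0.412,0.12,-0.182],[0.5,0.638,0.412,0.12,-0.182],[0.5,0.638,0.412,0.12,-0.182],[0.5,0.638,0.412,0.12,-0.182],[0.5,0.638,0.412,0.12,-0.182]],
])

```text
time: 12.45
ee_pos: [0.4979, 0.2053, 0.0872]
tcp_rot: [-0.037, 0.999, 0.0, 0.0]
wrist_force: [0.4, -0.2, -0.3]
finger_gap: 0.501
finger_force: 0.0
```

move_arm([
  [[0.5,0.607,0.458,0.12,-0.182],[0.5,0.607,0.458,0.12,-0.182],[0.5,0.607,0.458,0.12,-0.182],[0.5,0.607,0.458,0.12,-0.182],[0.5,0.607,0.458,0.12,-0.182]],
])

```text
time: 12.87
ee_pos: [0.4325, 0.2451, 0.0752]
tcp_rot: [-0.073, 0.997, 0.0, 0.0]
wrist_force: [-0.3, 0.7, 0.6]
finger_gap: 0.5
finger_force: 0.0
```

Run:
```python
from h import *
st()
p=cams.capture("scene"); cas2(p)
```

```text
12.87 [0.4325 0.2451 0.0752] th 1.718 F [-0.3  0.7  0.6] gap 0.5 0.0
0.98 (array([0.4584, 0.3286]), 0.1892, array([0.1356, 0.0596])) fin [0.4255 0.3216 0.0464]
0.83 (array([0.4739, 0.2496]), 0.1626, array([0.1331, 0.0582])) fin [0.4375 0.244  0.046 ]
```

move_arm([
  [[0.5,-0.045,0,0.6,0],[0.5,-0.045,0,0.6,0],[0.5,-0.045,0,0.6,0],[0.5,-0.045,0,0.6,0],[0.5,-0.045,0,0.6,0]],
])

```text
time: 13.38
ee_pos: [0.4383, 0.2441, 0.0135]
tcp_rot: [-0.072, 0.997, -0.0, -0.001]
wrist_force: [0.0, 0.4, 0.0]
finger_gap: 0.5
finger_force: 0.0
```

move_arm([
  [[0,0,0,0,0],[0,0,0,0,0],[0,0,0,0,0],[0,0,0,0,0],[0,0,0,0,0]],
])

```text
time: 13.8
ee_pos: [0.4387, 0.2452, 0.016]
tcp_rot: [-0.073, 0.997, 0.0, 0.001]
wrist_force: [-0.2, -0.1, 0.2]
finger_gap: 0.188
finger_force: 0.0
```

move_arm([
  [[0,0,0,0,0],[0,0,0,-0.3,0],[0,0,0,-0.7,0],[0,0,0,-1,0],[0,0,0,-1,0]],
])

```text
time: 14.22
ee_pos: [0.4374, 0.2445, 0.0759]
tcp_rot: [-0.073, 0.997, -0.0, -0.001]
wrist_force: [0.5, 0.1, -1.8]
finger_gap: 0.153
finger_force: 29.9
```

Run:
```python
from h import *
import time
st()
ex=np.array([.9973,-.0734]); ey=np.array([.0734,.9973])
# calibrate from the first: home fin TCP was (.628,.1266); next bay is 75 mm to -y
h2=np.array([.628,.1268])-.075*ey; print(h2)
a=h2-.095*ex; go((*a,.0755,1.4973,0)); print(a)
```

```text
14.22 [0.4374 0.2445 0.0759] th 1.716 F [ 0.5  0.1 -1.8] gap 0.153 29.9
[0.622495  0.0520025]
[[0, -0.208, -0.656, 0.001, 0.182], [0, -0.218, -0.653, 0.001, 0.182], [0, -0.227, -0.649, 0.001, 0.182], [0, -0.237, -0.646, 0.001, 0.182], [0, -0.246, -0.642, 0.001, 0.182]]
[[0, -0.256, -0.639, 0.001, 0.182], [0, -0.265, -0.635, 0.001, 0.182], [0, -0.274, -0.631, 0.001, 0.182], [0, -0.283, -0.627, 0.001, 0.182], [0, -0.293, -0.623, 0.001, 0.182]]
[[0, -0.302, -0.618, 0.001, 0.182], [0, -0.311, -0.614, 0.001, 0.182], [0, -0.319, -0.609, 0.001, 0.182], [0, -0.328, -0.605, 0.001, 0.182], [0, -0.337, -0.6, 0.001, 0.182]]
--
[0.5277515 0.0589755]
```

move_arm([
  [[0,-0.227,-0.65,0,0.182],[0,-0.227,-0.65,0,0.182],[0,-0.227,-0.65,0,0.182],[0,-0.227,-0.65,0,0.182],[0,-0.227,-0.65,0,0.182]],
])

```text
time: 14.63
ee_pos: [0.4683, 0.1804, 0.0743]
tcp_rot: [-0.035, 0.999, -0.001, -0.001]
wrist_force: [0.0, -0.6, -1.7]
finger_gap: 0.151
finger_force: 29.9
```

move_arm([
  [[0,-0.274,-0.631,0,0.182],[0,-0.274,-0.631,0,0.182],[0,-0.274,-0.631,0,0.182],[0,-0.274,-0.631,0,0.182],[0,-0.274,-0.631,0,0.182]],
])

```text
time: 15.05
ee_pos: [0.499, 0.1198, 0.0752]
tcp_rot: [0.001, 1.0, 0.0, -0.0]
wrist_force: [1.0, 0.4, -2.2]
finger_gap: 0.15
finger_force: 29.9
```

move_arm([
  [[0,-0.32,-0.61,0,0.182],[0,-0.32,-0.61,0,0.182],[0,-0.32,-0.61,0,0.182],[0,-0.32,-0.61,0,0.182],[0,-0.32,-0.61,0,0.182]],
])

```text
time: 15.47
ee_pos: [0.5292, 0.058, 0.0754]
tcp_rot: [0.037, 0.999, 0.0, 0.0]
wrist_force: [0.0, -0.1, -2.2]
finger_gap: 0.148
finger_force: 29.9
```

move_arm([
  [[0,0,0,0.65,0],[0,0,0,0.65,0],[0,0,0,0.65,0],[0,0,0,0.65,0],[0,0,0,0.1,0]],
])

```text
time: 15.88
ee_pos: [0.5272, 0.0583, 0.0194]
tcp_rot: [0.037, 0.999, -0.0, -0.002]
wrist_force: [-0.1, 0.1, -1.7]
finger_gap: 0.149
finger_force: 29.9
```

Run:
```python
from h import *
st(); st(); U=np.array([.7285,.007])
p=cams.capture("scene"); st(); homes(p,U); W=world(p)
px=p["pixels"].astype(int); g=(px[...,1]>px[...,0]+20)&(px[...,1]>px[...,2]+8)&near(p,W,(.45,-.03),(.72,.1),.0,.07)
c=mom(plane(p,g,.0158)); d=c[0]-U; print(c, "yu",d@np.array([.0734,.9973]),np.round(np.median(W[g][:,2]),4))
p=cams.capture("scene");st()
```

```text
15.88 [0.5272 0.0583 0.0194] th 1.497 F [-0.1  0.1 -1.7] gap 0.149 29.9
15.88 [0.5272 0.0583 0.0194] th 1.497 F [-0.1  0.1 -1.7] gap 0.149 29.9
15.93 [0.5274 0.0585 0.0199] th 1.497 F [ 0.4  0.5 -2.3] gap 0.148 29.9
fin@unit [-0.127  -0.0953  0.1047  0.1212] z 0.0521 80
(array([0.5797, 0.0552]), 3.0481, array([0.0649, 0.0432])) yu 0.03714794 0.0108
15.98 [0.5281 0.0588 0.0208] th 1.497 F [-0.3  0.4 -1.7] gap 0.152 29.9
```

move_arm([
  [[0,-0.3,0,-0.1,0],[0,-0.3,0,0,0],[0,-0.3,0,0,0],[0,-0.3,0,0,0],[0,-0.3,0,0,0]],
])

```text
time: 16.4
ee_pos: [0.5598, 0.0569, 0.0239]
tcp_rot: [0.037, 0.999, 0.0, 0.001]
wrist_force: [-0.6, 0.5, -2.0]
finger_gap: 0.153
finger_force: 29.9
```

move_arm([
  [[0,-0.4,0,0,0],[0,-0.4,0,0,0],[0,-0.4,0,0,0],[0,-0.4,0,0,0],[0,-0.4,0,0,0]],
])

```text
time: 16.82
ee_pos: [0.5991, 0.0538, 0.0232]
tcp_rot: [0.037, 0.999, -0.0, -0.0]
wrist_force: [-1.0, -0.0, -2.0]
finger_gap: 0.151
finger_force: 29.9
```

move_arm([
  [[0,-0.4,0,0,0],[0,-0.3,0,0,0],[0,-0.2,0,0,0],[0,-0.1,0,0,0],[0,0,0,0,0]],
])

```text
time: 17.23
ee_pos: [0.6188, 0.0523, 0.0233]
tcp_rot: [0.037, 0.999, -0.0, 0.0]
wrist_force: [1.7, -1.9, -2.7]
finger_gap: 0.148
finger_force: 29.9
```

move_arm([
  [[0,-0.1,0,0,0],[0,-0.1,0,0,0],[0,-0.1,0,0,0],[0,0,0,0,0],[0,0,0,0,0]],
])

```text
time: 17.65
ee_pos: [0.6239, 0.0519, 0.0232]
tcp_rot: [0.037, 0.999, -0.0, -0.0]
wrist_force: [-1.9, -2.6, -1.9]
finger_gap: 0.149
finger_force: 29.9
```

move_arm([
  [[0,-0.1,0,0,0],[0,-0.1,0,0,0],[0,-0.1,0,0,0],[0,0,0,0,0],[0,0,0,0,0]],
])

```text
time: 18.07
ee_pos: [0.6242, 0.0517, 0.0222]
tcp_rot: [0.036, 0.999, -0.001, -0.006]
wrist_force: [-16.1, -1.5, 6.7]
finger_gap: 0.152
finger_force: 30.0
```

Bay 2 is at its stop, so I'll release and retreat.

move_arm([
  [[0,0.2,0,0,0],[0.45,0,0,0,0],[0.45,0,0,0,0],[0.45,0,0,0,0],[0.45,0,0,0,0]],
])

```text
time: 18.48
ee_pos: [0.6277, 0.0529, 0.0241]
tcp_rot: [0.036, 0.999, 0.001, 0.001]
wrist_force: [-1.3, -0.6, -0.1]
finger_gap: 0.389
finger_force: 0.0
```

move_arm([
  [[0.45,0,0,-0.5,0],[0.45,0,0,-1,0],[0.45,0,0,-1,0],[0.45,0,0,-1,0],[0.45,0,0,-1,0]],
])

```text
time: 18.9
ee_pos: [0.6268, 0.0524, 0.1152]
tcp_rot: [0.036, 0.999, 0.0, 0.001]
wrist_force: [0.4, -0.3, -0.4]
finger_gap: 0.45
finger_force: 0.0
```

Run:
```python
from h import *
st()
p=cams.capture("scene"); homes(p,np.array([.7285,.007])); cas2(p)
go((.4245,.3222,.08,np.pi/2+.17,.5))
```

```text
18.9 [0.6268 0.0524 0.1152] th 1.498 F [ 0.4 -0.3 -0.4] gap 0.45 0.0
fin@unit [-0.1255 -0.095   0.0309  0.0468] z 0.0519 78
fin@unit [-0.1265 -0.0953  0.1056  0.1208] z 0.0523 78
0.81 (array([0.4621, 0.3289]), 0.1602, array([0.1275, 0.0603])) fin [0.4252 0.3217 0.0465]
[[0.5, 0.561, 0.634, 0.096, -0.152], [0.5, 0.553, 0.641, 0.096, -0.152], [0.5, 0.545, 0.648, 0.096, -0.152], [0.5, 0.537, 0.654, 0.096, -0.152], [0.5, 0.529, 0.661, 0.096, -0.152]]
[[0.5, 0.521, 0.667, 0.096, -0.152], [0.5, 0.513, 0.673, 0.096, -0.152], [0.5, 0.505, 0.68, 0.096, -0.152], [0.5, 0.497, 0.686, 0.096, -0.152], [0.5, 0.488, 0.692, 0.096, -0.152]]
[[0.5, 0.48, 0.698, 0.096, -0.152], [0.5, 0.471, 0.703, 0.096, -0.152], [0.5, 0.463, 0.709, 0.096, -0.152], [0.5, 0.454, 0.715, 0.096, -0.152], [0.5, 0.445, 0.72, 0.096, -0.152]]
[[0.5, 0.437, 0.725, 0.096, -0.152], [0.5, 0.428, 0.731, 0.096, -0.152], [0.5, 0.419, 0.736, 0.096, -0.152], [0.5, 0.41, 0.741, 0.096, -0.152], [0.5, 0.401, 0.746, 0.096, -0.152]]
--
```

move_arm([
  [[0.5,0.545,0.648,0.096,-0.152],[0.5,0.545,0.648,0.096,-0.152],[0.5,0.545,0.648,0.096,-0.152],[0.5,0.545,0.648,0.096,-0.152],[0.5,0.545,0.648,0.096,-0.152]],
])

```text
time: 19.42
ee_pos: [0.5726, 0.1218, 0.1027]
tcp_rot: [0.005, 1.0, 0.0, -0.001]
wrist_force: [-0.9, 0.5, 1.3]
finger_gap: 0.499
finger_force: 0.0
```

move_arm([
  [[0.5,0.505,0.68,0.096,-0.152],[0.5,0.505,0.68,0.096,-0.152],[0.5,0.505,0.68,0.096,-0.152],[0.5,0.505,0.68,0.096,-0.152],[0.5,0.505,0.68,0.096,-0.152]],
])

```text
time: 19.83
ee_pos: [0.5227, 0.1883, 0.094]
tcp_rot: [-0.025, 1.0, 0.0, 0.0]
wrist_force: [0.7, 0.3, -0.5]
finger_gap: 0.5
finger_force: 0.0
```

move_arm([
  [[0.5,0.463,0.709,0.096,-0.152],[0.5,0.463,0.709,0.096,-0.152],[0.5,0.463,0.709,0.096,-0.152],[0.5,0.463,0.709,0.096,-0.152],[0.5,0.463,0.709,0.096,-0.152]],
])

```text
time: 20.25
ee_pos: [0.4714, 0.2555, 0.0844]
tcp_rot: [-0.055, 0.998, 0.0, 0.0]
wrist_force: [-0.2, -0.7, -0.2]
finger_gap: 0.501
finger_force: 0.0
```

move_arm([
  [[0.5,0.419,0.736,0.096,-0.152],[0.5,0.419,0.736,0.096,-0.152],[0.5,0.419,0.736,0.096,-0.152],[0.5,0.419,0.736,0.096,-0.152],[0.5,0.419,0.736,0.096,-0.152]],
])

```text
time: 20.67
ee_pos: [0.42, 0.3228, 0.0748]
tcp_rot: [-0.086, 0.996, 0.0, 0.0]
wrist_force: [1.1, -0.2, 0.1]
finger_gap: 0.499
finger_force: 0.0
```

Run:
```python
from h import *
p=cams.capture("scene"); cas2(p); st()
go((.4245,.3222,.0145,np.pi/2+.17,.5))
```

```text
0.33 (array([ 0.4957, -0.3302]), 1.5587, array([0.2515, 0.1568])) fin [ 0.5111 -0.3094  0.0485]
20.77 [0.418  0.3249 0.0748] th 1.747 F [-0.2  0.2  0.3] gap 0.503 0.0
[[0.5, -0.059, -0.038, 0.603, 0.015], [0.5, -0.059, -0.038, 0.603, 0.015], [0.5, -0.059, -0.038, 0.603, 0.015], [0.5, -0.059, -0.038, 0.603, 0.015], [0.5, -0.059, -0.038, 0.603, 0.015]]
--
```

Run:
```python
from h import *
p=cams.capture("scene"); cas2(p); st(); W=world(p)
px=p["pixels"].astype(int); g=(px[...,1]>px[...,0]+20)&(px[...,1]>px[...,2]+8)&near(p,W,(.35,.2),(.72,.45),-.01,.07)
print(mom(plane(p,g,.008)))
cv2.imwrite("pics/g3.png",cv2.resize(p["pixels"][200:380,290:530,::-1],(800,600)))
```

```text
0.62 (array([0.4635, 0.3285]), 0.1661, array([0.1259, 0.0567])) fin [0.4251 0.3216 0.0465]
20.87 [0.4207 0.3218 0.0749] th 1.742 F [-0.  -0.6 -0. ] gap 0.501 0.0
(array([0.4739, 0.329 ]), 0.1698, array([0.0637, 0.0426]))
```

View pics/g3.png

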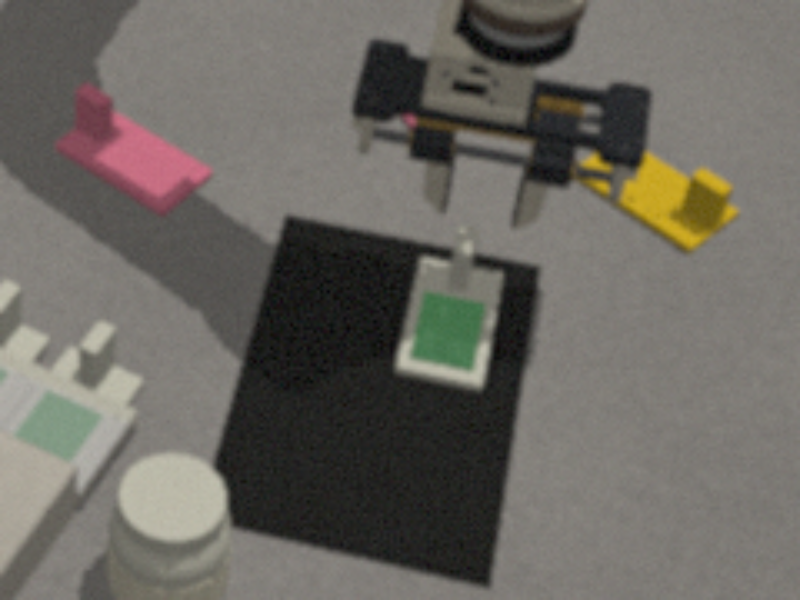

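The last cassette is where it was, with its fin near (462,250) in the crop and the open fingers above it. The two home cassettes show at left, near (60,430) and (0,380). I'll descend and grip.

move_arm([
  [[0.5,-0.04,-0.007,0.6,0],[0.5,-0.04,-0.007,0.6,0],[0.5,-0.04,-0.007,0.6,0],[0.5,-0.04,-0.007,0.6,0],[0.5,-0.04,-0.007,0.6,0]],
])

```text
time: 21.28
ee_pos: [0.4251, 0.3206, 0.0131]
tcp_rot: [-0.084, 0.996, -0.0, -0.001]
wrist_force: [0.3, -0.4, -0.2]
finger_gap: 0.497
finger_force: 0.0
```

move_arm([
  [[0,0,0,0,0],[0,0,0,0,0],[0,0,0,0,0],[0,0,0,0,0],[0,0,0,0,0]],
])

```text
time: 21.7
ee_pos: [0.4256, 0.322, 0.0156]
tcp_rot: [-0.085, 0.996, 0.0, 0.001]
wrist_force: [0.4, 0.3, -0.8]
finger_gap: 0.181
finger_force: 0.0
```

move_arm([
  [[0,0,0,0,0],[0,0,0,-0.3,0],[0,0,0,-0.7,0],[0,0,0,-1,0],[0,0,0,-1,0]],
])

```text
time: 22.12
ee_pos: [0.4245, 0.3211, 0.0756]
tcp_rot: [-0.085, 0.996, -0.0, -0.001]
wrist_force: [0.4, 1.3, -0.9]
finger_gap: 0.152
finger_force: 30.0
```

Run:
```python
from h import *
st()
ex=np.array([.9973,-.0734]); ey=np.array([.0734,.9973])
h=np.array([.628,.1268])-.150*ey; a=h-.095*ex; print(h,a); go((*a,.0755,1.4973,0))
```

```text
22.12 [0.4245 0.3211 0.0756] th 1.741 F [ 0.4  1.3 -0.9] gap 0.152 30.0
[ 0.61699  -0.022795] [ 0.5222465 -0.015822 ]
[[0, -0.098, -0.872, 0.0, 0.152], [0, -0.109, -0.87, 0.0, 0.152], [0, -0.119, -0.869, 0.0, 0.152], [0, -0.13, -0.867, 0.0, 0.152], [0, -0.14, -0.866, 0.0, 0.152]]
[[0, -0.151, -0.864, 0.0, 0.152], [0, -0.162, -0.862, 0.0, 0.152], [0, -0.172, -0.86, 0.0, 0.152], [0, -0.182, -0.858, 0.0, 0.152], [0, -0.193, -0.856, 0.0, 0.152]]
[[0, -0.203, -0.853, 0.0, 0.152], [0, -0.214, -0.851, 0.0, 0.152], [0, -0.224, -0.848, 0.0, 0.152], [0, -0.234, -0.845, 0.0, 0.152], [0, -0.245, -0.842, 0.0, 0.152]]
[[0, -0.255, -0.839, 0.0, 0.152], [0, -0.265, -0.836, 0.0, 0.152], [0, -0.275, -0.833, 0.0, 0.152], [0, -0.285, -0.829, 0.0, 0.152], [0, -0.295, -0.826, 0.0, 0.152]]
--
```

move_arm([
  [[0,-0.12,-0.869,0,0.152],[0,-0.12,-0.869,0,0.152],[0,-0.12,-0.869,0,0.152],[0,-0.12,-0.869,0,0.152],[0,-0.12,-0.869,0,0.152]],
])

```text
time: 22.53
ee_pos: [0.4498, 0.2365, 0.0756]
tcp_rot: [-0.054, 0.999, 0.0, 0.0]
wrist_force: [0.7, 0.4, -2.3]
finger_gap: 0.152
finger_force: 30.0
```

move_arm([
  [[0,-0.172,-0.86,0,0.152],[0,-0.172,-0.86,0,0.152],[0,-0.172,-0.86,0,0.152],[0,-0.172,-0.86,0,0.152],[0,-0.172,-0.86,0,0.152]],
])

```text
time: 22.95
ee_pos: [0.4743, 0.1522, 0.0755]
tcp_rot: [-0.024, 1.0, 0.0, 0.0]
wrist_force: [0.4, 0.8, -1.4]
finger_gap: 0.151
finger_force: 30.0
```

move_arm([
  [[0,-0.224,-0.848,0,0.152],[0,-0.224,-0.848,0,0.152],[0,-0.224,-0.848,0,0.152],[0,-0.224,-0.848,0,0.152],[0,-0.224,-0.848,0,0.152]],
])

```text
time: 23.37
ee_pos: [0.4987, 0.068, 0.0755]
tcp_rot: [0.006, 1.0, 0.0, 0.0]
wrist_force: [-0.2, 0.0, -1.6]
finger_gap: 0.15
finger_force: 30.0
```

move_arm([
  [[0,-0.275,-0.833,0,0.152],[0,-0.275,-0.833,0,0.152],[0,-0.275,-0.833,0,0.152],[0,-0.275,-0.833,0,0.152],[0,-0.275,-0.833,0,0.152]],
])

```text
time: 23.78
ee_pos: [0.5231, -0.0162, 0.0755]
tcp_rot: [0.037, 0.999, 0.0, 0.0]
wrist_force: [-0.1, 0.7, -2.0]
finger_gap: 0.149
finger_force: 30.0
```

move_arm([
  [[0,0,0,0.65,0],[0,0,0,0.65,0],[0,0,0,0.65,0],[0,0,0,0.65,0],[0,0,0,0,0]],
])

```text
time: 24.2
ee_pos: [0.5211, -0.0154, 0.0214]
tcp_rot: [0.037, 0.999, 0.0, -0.002]
wrist_force: [-0.2, 0.2, -2.4]
finger_gap: 0.151
finger_force: 30.0
```

Run:
```python
from h import *
U=np.array([.7285,.007])
p=cams.capture("scene"); st(); homes(p,U); W=world(p)
px=p["pixels"].astype(int); g=(px[...,1]>px[...,0]+20)&(px[...,1]>px[...,2]+8)&near(p,W,(.45,-.1),(.62,.03),.0,.07)
c=mom(plane(p,g,.0158)); d=c[0]-U; print(c, "yu",d@np.array([.0734,.9973]),np.round(np.median(W[g][:,2]),4))
p=cams.capture("scene");st()
```

```text
24.25 [ 0.5217 -0.0154  0.0223] th 1.498 F [ 0.2 -0.3 -0.8] gap 0.152 30.0
fin@unit [-0.1271 -0.0962  0.0304  0.0461] z 0.0523 78
fin@unit [-0.1261 -0.0963  0.1058  0.1224] z 0.0527 84
(array([ 0.5716, -0.0188]), 3.0435, array([0.0655, 0.0429])) yu -0.037246800000000004 0.0132
24.3 [ 0.5225 -0.0153  0.0231] th 1.498 F [-0.5  0.4 -0.7] gap 0.147 30.0
```

Lateral offset is −0.0372 against a target of −0.0375, so I'll insert.

move_arm([
  [[0,-0.3,0,0,0],[0,-0.3,0,0,0],[0,-0.3,0,0,0],[0,-0.3,0,0,0],[0,-0.3,0,0,0]],
])

```text
time: 24.72
ee_pos: [0.5538, -0.018, 0.0233]
tcp_rot: [0.037, 0.999, -0.0, 0.0]
wrist_force: [-0.7, -0.5, -1.2]
finger_gap: 0.151
finger_force: 30.0
```

move_arm([
  [[0,-0.4,0,0,0],[0,-0.4,0,0,0],[0,-0.4,0,0,0],[0,-0.4,0,0,0],[0,-0.4,0,0,0]],
])

```text
time: 25.13
ee_pos: [0.5934, -0.021, 0.0228]
tcp_rot: [0.037, 0.999, -0.0, -0.0]
wrist_force: [-2.3, -2.7, -0.2]
finger_gap: 0.153
finger_force: 30.0
```

move_arm([
  [[0,-0.4,0,0,0],[0,-0.3,0,0,0],[0,-0.2,0,0,0],[0,-0.1,0,0,0],[0,0,0,0,0]],
])

```text
time: 25.55
ee_pos: [0.6131, -0.0225, 0.0228]
tcp_rot: [0.037, 0.999, -0.0, 0.0]
wrist_force: [0.1, -3.5, -3.1]
finger_gap: 0.154
finger_force: 30.0
```

move_arm([
  [[0,-0.1,0,0,0],[0,-0.1,0,0,0],[0,-0.1,0,0,0],[0,0,0,0,0],[0,0,0,0,0]],
])

```text
time: 25.97
ee_pos: [0.6185, -0.0229, 0.0229]
tcp_rot: [0.037, 0.999, -0.0, -0.0]
wrist_force: [-1.3, -4.7, -1.6]
finger_gap: 0.148
finger_force: 30.0
```

move_arm([
  [[0,-0.1,0,0,0],[0,-0.1,0,0,0],[0,-0.1,0,0,0],[0,0,0,0,0],[0,0,0,0,0]],
])

```text
time: 26.38
ee_pos: [0.6186, -0.023, 0.0219]
tcp_rot: [0.037, 0.999, -0.001, -0.006]
wrist_force: [-15.3, -3.5, 7.9]
finger_gap: 0.151
finger_force: 30.0
```

move_arm([
  [[0,0.2,0,0,0],[0.45,0,0,0,0],[0.45,0,0,0,0],[0.45,0,0,0,0],[0.45,0,0,0,0]],
])

```text
time: 26.8
ee_pos: [0.6221, -0.0211, 0.0237]
tcp_rot: [0.036, 0.999, 0.001, 0.001]
wrist_force: [0.7, -0.6, -0.6]
finger_gap: 0.39
finger_force: 0.0
```

move_arm([
  [[0.45,0,0,-0.5,0],[0.45,0,0,-1,0],[0.45,0,0,-1,0],[0.45,0,0,-1,0],[0.45,0,0,-1,0]],
])

```text
time: 27.22
ee_pos: [0.6211, -0.0221, 0.1148]
tcp_rot: [0.036, 0.999, 0.0, 0.001]
wrist_force: [0.8, 0.5, -0.7]
finger_gap: 0.45
finger_force: 0.0
```

```bash
cat > con.py <<'E'
from h import *
def con():
    for n in("top","scene"):
        p=cams.capture(n); W=world(p); px=p["pixels"].astype(int)
        if n=="scene": homes(p,np.array([.7285,.007])); cas2(p)
        b=near(p,W,(.38,-.45),(.62,-.2),.04,.05); r,t=rect(W[b]); ps=t-np.pi/2 if t>0 else t+np.pi/2
        ex=np.array([np.cos(ps),np.sin(ps)]); ey=np.array([-ex[1],ex[0]]); C=r[:2]
        print(n,"console",r,"yaw",round(ps,4))
        rel=lambda q:np.round([(q[:,:2]-C)@ex,(q[:,:2]-C)@ey],4)
        f=W[near(p,W,(.38,-.45),(.62,-.2),.092,.11)]
        if len(f): e=rel(f); print("grip pts",len(f),"ex",e[0].min(),e[0].max(),"ey",e[1].min(),e[1].max(),"ctr",np.round((f.min(0)+f.max(0))/2,4))
        Q=plane(p,np.ones((480,640),bool),.057).reshape(480,640,3)
        d=(Q[...,:2]-C); m=(px.min(-1)>125)&(abs(d@ex-.065)<.014)&(abs(d@ey)<.1)
        k,l,s,c=cv2.connectedComponentsWithStats(m.astype(np.uint8))
        for i in range(1,k):
            q=Q[l==i]; w=px[l==i].min(-1)[:,None]-100.; q=(q*w).sum(0)/w.sum(); print("mark",s[i,4],np.round(q,4),rel(q[None]).ravel())
con()
E
python3 con.py; python3 -c "
from h import *
st();go((.5225,-.3545,.155,1.49,.5))"
```

```text
top console [ 0.4898 -0.3401  0.1736  0.1501] yaw -0.0798
grip pts 106 ex 0.0174 0.0448 ey -0.0239 -0.0021 ctr [ 0.52   -0.3557  0.0982]
mark 10 [ 0.5585 -0.283   0.057 ] [0.0639 0.0624]
mark 1 [ 0.5459 -0.2814  0.057 ] [0.0513 0.063 ]
mark 1 [ 0.5366 -0.3962  0.057 ] [ 0.0511 -0.0522]
fin@unit [-0.1244 -0.0939 -0.0442 -0.0275] z 0.0524 77
fin@unit [-0.1252 -0.0965  0.0301  0.0458] z 0.0524 75
fin@unit [-0.1272 -0.0945  0.1053  0.1211] z 0.053 79
scene console [ 0.4934 -0.3246  0.2145  0.1537] yaw -0.0758
grip pts 72 ex 0.0126 0.048 ey -0.0411 -0.0173 ctr [ 0.521  -0.3562  0.0981]
mark 5 [ 0.5593 -0.2867  0.057 ] [0.0629 0.0428]
27.37 [ 0.6228 -0.0221  0.1159] th 1.498 F [0.1 0.8 0.2] gap 0.451 0.0
[[0.5, 0.19, -0.847, -0.098, 0.005], [0.5, 0.189, -0.847, -0.098, 0.005], [0.5, 0.189, -0.847, -0.098, 0.005], [0.5, 0.189, -0.847, -0.098, 0.005], [0.5, 0.188, -0.847, -0.098, 0.005]]
[[0.5, 0.188, -0.847, -0.098, 0.005], [0.5, 0.188, -0.847, -0.098, 0.005], [0.5, 0.187, -0.847, -0.098, 0.005], [0.5, 0.187, -0.848, -0.098, 0.005], [0.5, 0.187, -0.848, -0.098, 0.005]]
[[0.5, 0.186, -0.848, -0.098, 0.005], [0.5, 0.186, -0.848, -0.098, 0.005], [0.5, 0.186, -0.848, -0.098, 0.005], [0.5, 0.185, -0.848, -0.098, 0.005], [0.5, 0.185, -0.848, -0.098, 0.005]]
[[0.5, 0.185, -0.848, -0.098, 0.005], [0.5, 0.184, -0.848, -0.098, 0.005], [0.5, 0.184, -0.848, -0.098, 0.005], [0.5, 0.184, -0.848, -0.098, 0.005], [0.5, 0.183, -0.848, -0.098, 0.005]]
--
```

move_arm([
  [[0.5,0.19,-0.85,-0.098,0.005],[0.5,0.19,-0.85,-0.098,0.005],[0.5,0.19,-0.85,-0.098,0.005],[0.5,0.19,-0.85,-0.098,0.005],[0.5,0.19,-0.85,-0.098,0.005]],
])

```text
time: 27.78
ee_pos: [0.5946, -0.1063, 0.122]
tcp_rot: [0.037, 0.999, 0.0, -0.001]
wrist_force: [-0.1, -0.5, 0.1]
finger_gap: 0.504
finger_force: 0.0
```

move_arm([
  [[0.5,0.19,-0.85,-0.098,0.005],[0.5,0.19,-0.85,-0.098,0.005],[0.5,0.19,-0.85,-0.098,0.005],[0.5,0.19,-0.85,-0.098,0.005],[0.5,0.19,-0.85,-0.098,0.005]],
])

```text
time: 28.2
ee_pos: [0.5692, -0.1896, 0.1318]
tcp_rot: [0.038, 0.999, 0.0, -0.001]
wrist_force: [1.0, -0.3, 0.5]
finger_gap: 0.499
finger_force: 0.0
```

move_arm([
  [[0.5,0.19,-0.85,-0.098,0.005],[0.5,0.19,-0.85,-0.098,0.005],[0.5,0.19,-0.85,-0.098,0.005],[0.5,0.19,-0.85,-0.098,0.005],[0.5,0.19,-0.85,-0.098,0.005]],
])

```text
time: 28.62
ee_pos: [0.5437, -0.2728, 0.1416]
tcp_rot: [0.039, 0.999, 0.0, -0.001]
wrist_force: [-0.1, -0.1, -0.7]
finger_gap: 0.5
finger_force: 0.0
```

move_arm([
  [[0.5,0.19,-0.85,-0.098,0.005],[0.5,0.19,-0.85,-0.098,0.005],[0.5,0.19,-0.85,-0.098,0.005],[0.5,0.19,-0.85,-0.098,0.005],[0.5,0.19,-0.85,-0.098,0.005]],
])

```text
time: 29.03
ee_pos: [0.518, -0.356, 0.1513]
tcp_rot: [0.04, 0.999, 0.001, -0.001]
wrist_force: [0.4, -0.2, 0.3]
finger_gap: 0.501
finger_force: 0.0
```

Run:
```python
from h import *
st(); go((.5215,-.356,.073,1.493,.5))
```

```text
29.03 [ 0.518  -0.356   0.1513] th 1.49 F [ 0.4 -0.2  0.3] gap 0.501 0.0
[[0.5, -0.035, 0.003, 0.783, -0.008], [0.5, -0.035, 0.003, 0.783, -0.008], [0.5, -0.035, 0.003, 0.783, -0.008], [0.5, -0.035, 0.003, 0.783, -0.008], [0.5, -0.035, 0.003, 0.783, -0.008]]
--
```

move_arm([
  [[0.5,-0.035,0,0.78,0],[0.5,-0.035,0,0.78,0],[0.5,-0.035,0,0.78,0],[0.5,-0.035,0,0.78,0],[0.5,-0.035,0,0.78,0]],
])

```text
time: 29.45
ee_pos: [0.5218, -0.3555, 0.0726]
tcp_rot: [0.041, 0.999, 0.0, -0.001]
wrist_force: [-0.4, -0.3, 0.2]
finger_gap: 0.5
finger_force: 0.0
```

move_arm([
  [[0,0,0,0,0],[0,0,0,0,0],[0,0,0,0,0],[0,0,0,0,0],[0,0,0,0,0]],
], squeeze=15)

```text
time: 29.87
ee_pos: [0.5228, -0.3569, 0.0753]
tcp_rot: [0.041, 0.999, -0.001, 0.001]
wrist_force: [0.7, -2.3, -0.2]
finger_gap: 0.219
finger_force: 15.0
```

Run:
```python
from h import *
st()
```

```text
29.87 [ 0.5228 -0.3569  0.0753] th 1.489 F [ 0.7 -2.3 -0.2] gap 0.219 15.0
```

move_arm([
  [[0,0,0.6,0,0],[0,0,0.9,0,0],[0,0,0.9,0,0],[0,0,0.8,0,0],[0,0,0.4,0,0]],
])

```text
time: 30.28
ee_pos: [0.5285, -0.2822, 0.0752]
tcp_rot: [0.04, 0.999, 0.0, 0.0]
wrist_force: [-0.7, -0.9, 2.3]
finger_gap: 0.214
finger_force: 15.0
```

move_arm([
  [[0.22,0,0,0,0],[0.5,0,0,0,0],[0.5,0,0,0,0],[0.5,0,0,-0.6,0],[0.5,0,0,-1,0]],
])

```text
time: 30.7
ee_pos: [0.5262, -0.2841, 0.1048]
tcp_rot: [0.041, 0.999, 0.001, -0.002]
wrist_force: [-0.0, -0.2, 0.2]
finger_gap: 0.457
finger_force: 0.0
```

move_arm([
  [[0.5,0.5,0,-0.8,0],[0.5,1,0,-0.5,0],[0.5,1,0,0,0],[0.5,1,0,0,0],[0.5,0.5,0,0,0]],
])

```text
time: 31.12
ee_pos: [0.446, -0.2786, 0.1329]
tcp_rot: [0.042, 0.999, -0.0, -0.0]
wrist_force: [-0.2, 0.2, -0.6]
finger_gap: 0.5
finger_force: 0.0
```

```bash
cat > con2.py <<'E'
from h import *
import sys
ps=-.08; ex=np.array([np.cos(ps),np.sin(ps)]); ey=np.array([-ex[1],ex[0]])
for n in("top","scene"):
    p=cams.capture(n); W=world(p); px=p["pixels"].astype(int)
    f=near(p,W,(.49,-.4),(.565,-.23),.088,.108); q=W[f][:,:2]
    if len(q): y=q@ey; x=q@ex; gy=(np.percentile(y,2)+np.percentile(y,98))/2; gx=(x.min()+x.max())/2; print(n,"grip n",len(q),"ey",round(gy,4),"span",np.ptp(y).round(4))
    else: print(n,"grip hidden"); continue
    Q=plane(p,np.ones((480,640),bool),.057).reshape(480,640,3)[...,:2]
    m=(px.min(-1)>115)&(abs(Q@ex-gx-.033)<.012)&(abs(Q@ey-gy)<.03)
    k,l,s,c=cv2.connectedComponentsWithStats(m.astype(np.uint8))
    for i in range(1,k):
        w=px[l==i].min(-1)[:,None]-90.; z=(Q[l==i]*w).sum(0)/w.sum(); print("mark",s[i,4],np.round(z,4),"ey",round(float(z@ey),4),"grip-mark mm",round(1000*float(gy-z@ey),1))
    r=finder.outline_of(p,"mark")
    for t in r[:2]:
        if t["score"]>.2: z=plane(p,t["pixels"],.054).mean(0)[:2]; print("net mark",round(t["score"],2),np.round(z,4),"grip-mark",round(1000*float(gy-z@ey),1))
    if n=="top": a=cv2.resize(p["pixels"][205:275,405:505,::-1],(400,280),interpolation=2)
    else: b=cv2.resize(p["pixels"][175:245,145:245,::-1],(400,280),interpolation=2)
try: cv2.imwrite(f"pics/{sys.argv[1]}.png",np.hstack([a,b]))
except NameError: pass
E
python3 con2.py c1; python3 -c "
from h import *
st()"
```

```text
top grip n 113 ey -0.235 span 0.021
mark 2 [ 0.5725 -0.2538] ey -0.2072 grip-mark mm -27.7
mark 1 [ 0.5726 -0.2599] ey -0.2133 grip-mark mm -21.6
mark 28 [ 0.5612 -0.2828] ey -0.237 grip-mark mm 2.1
mark 1 [ 0.5686 -0.2942] ey -0.2478 grip-mark mm 12.9
mark 1 [ 0.5481 -0.2717] ey -0.227 grip-mark mm -8.0
scene grip n 85 ey -0.2358 span 0.0261
mark 11 [ 0.5587 -0.2868] ey -0.2412 grip-mark mm 5.4
net mark 0.22 [ 0.5027 -0.3019] grip-mark 24.9
31.32 [ 0.4495 -0.2783  0.1328] th 1.489 F [-0.  -0.3 -0.2] gap 0.502 0.0
```

View pics/c1.png

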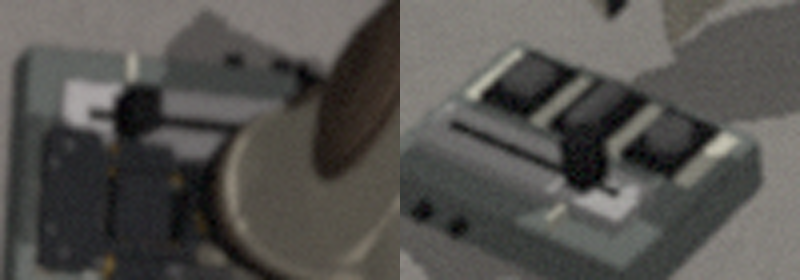

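Run:
```python
from h import *
from scipy.optimize import least_squares
ps=-.08; ex=np.array([np.cos(ps),np.sin(ps)]); ey=np.array([-ex[1],ex[0]])
for n in("top","scene"):
    p=cams.capture(n); K=p["K"]; T=np.linalg.inv(np.array(p["cam_to_world"])); W=world(p); px=p["pixels"].astype(float)
    def hull(c,sx,sy,z0,z1):
        P=np.array([[*(c+a*sx/2*ex+b*sy/2*ey),z] for a in(-1,1) for b in(-1,1) for z in(z0,z1)])
        q=(P@T[:3,:3].T+T[:3,3])@K.T; q=(q[:,:2]/q[:,2:]+.5)*16; im=np.zeros((480*1,640),np.float32)
        H=cv2.convexHull(q.astype(np.float32)); M=cv2.moments(H); return np.array([M["m10"],M["m01"]])/M["m00"]/16-.5, M["m00"]/256
    def fit(uv,*b,c0):
        s=least_squares(lambda c:hull(c,*b)[0]-uv,c0,diff_step=1e-3); return s.x,hull(s.x,*b)[1]
    # mark: background-subtracted brightness
    u0,_=hull(np.array([.5595,-.2835]),.016,.004,.045,.057); u,v=np.round(u0).astype(int); g=px[v-7:v+8,u-8:u+9].mean(-1)
    bg=cv2.medianBlur(g.astype(np.uint8),5).astype(float); 
    vv,uu=np.mgrid[v-7:v+8,u-8:u+9]; w=np.where((g>np.median(g)+35)&(np.hypot(vv-v,uu-u)<6),g-np.median(g),0)
    uv=np.array([(w*uu).sum(),(w*vv).sum()])/w.sum(); c,a=fit(uv,.016,.004,.045,.057,c0=np.array([.5595,-.2835]))
    print(n,"mark",np.round(c,4),"area",round(a,1),(w>0).sum(),"ey",np.round(c@ey,4),np.round(c@ex,4))
    # grip: dark block, upper part by depth
    f=near(p,W,(.49,-.32),(.565,-.25),.075,.108); f=(f&(px.max(-1)<70)); q=np.argwhere(f).mean(0)[::-1]
    c,a=fit(q,.028,.020,.075,.0995,c0=np.array([.526,-.283])); print("grip",np.round(c,4),"area",round(a,1),f.sum(),"ey",np.round(c@ey,4),np.round(c@ex,4))
```

```text
top mark [ 0.5596 -0.2848] area 21.2 10 ey -0.2391 0.5806
grip [ 0.5263 -0.2785] area 152.4 123 ey -0.2356 0.5469
scene mark [ 0.5536 -0.291 ] area 26.7 7 ey -0.2458 0.5751
grip [ 0.5285 -0.2798] area 157.2 132 ey -0.2367 0.5492
```

move_arm([
  [[0.5,-1,0,0,0],[0.5,-1,0,0,0],[0.5,-1,0,0,0],[0.5,-1,0,0,0],[0.5,0,0,0.5,0]],
])

```text
time: 31.83
ee_pos: [0.5351, -0.2839, 0.124]
tcp_rot: [0.039, 0.999, -0.001, 0.004]
wrist_force: [1.0, -0.4, 1.4]
finger_gap: 0.501
finger_force: 0.0
```

move_arm([
  [[0.5,0,0,0.8,0],[0.5,0,0,0.8,0],[0.5,0,0,0.8,0],[0,0,0,0,0],[0,0,0,0,0]],
])

```text
time: 32.25
ee_pos: [0.5274, -0.2835, 0.0729]
tcp_rot: [0.04, 0.999, 0.001, -0.001]
wrist_force: [-0.0, 0.4, 0.3]
finger_gap: 0.397
finger_force: 0.0
```

move_arm([
  [[0,0,0,0,0],[0,0,0,0,0],[0,0,0,0,0],[0,0,0,0,0],[0,0,0,0,0]],
])

```text
time: 32.67
ee_pos: [0.529, -0.2842, 0.0752]
tcp_rot: [0.04, 0.999, -0.0, 0.001]
wrist_force: [0.6, 1.2, 2.4]
finger_gap: 0.22
finger_force: 15.0
```

move_arm([
  [[0,0,-0.1,0,0],[0,0,-0.08,0,0],[0,0,0,0,0],[0,0,0,0,0],[0,0,0,0,0]],
])

```text
time: 33.08
ee_pos: [0.5287, -0.2887, 0.0752]
tcp_rot: [0.041, 0.999, -0.001, 0.001]
wrist_force: [0.8, 1.6, 5.8]
finger_gap: 0.217
finger_force: 15.0
```

move_arm([
  [[0.22,0,0,0,0],[0.5,0,0,0,0],[0.5,0,0,0,0],[0.5,0,0,-0.6,0],[0.5,0,0,-1,0]],
])

```text
time: 33.5
ee_pos: [0.5253, -0.2871, 0.1043]
tcp_rot: [0.041, 0.999, 0.001, -0.003]
wrist_force: [0.4, -0.2, 1.4]
finger_gap: 0.457
finger_force: 0.0
```

move_arm([
  [[0.5,0.5,0,-0.8,0],[0.5,1,0,-0.5,0],[0.5,1,0,0,0],[0.5,1,0,0,0],[0.5,0.5,0,0,0]],
])

```text
time: 33.92
ee_pos: [0.4453, -0.2816, 0.1327]
tcp_rot: [0.041, 0.999, -0.0, -0.001]
wrist_force: [-1.3, -0.3, -0.5]
finger_gap: 0.505
finger_force: 0.0
```

```bash
python3 con2.py c2
python3 - <<'E'
from h import *
st(); p=cams.capture("scene"); homes(p,np.array([.7285,.007])); W=world(p)
for y in(-.26,-.32,-.38):
    q=W[near(p,W,(.42,y-.022),(.5,y+.022),.058,.07)]; print(y,len(q),"ctr",np.round((np.percentile(q,2,0)+np.percentile(q,98,0))/2,4),"ext",np.round(np.ptp(q,0),3))
E
```

```text
top grip n 110 ey -0.2418 span 0.0213
mark 2 [ 0.5727 -0.2611] ey -0.2145 grip-mark mm -27.3
mark 28 [ 0.5611 -0.2821] ey -0.2364 grip-mark mm -5.4
mark 4 [ 0.5686 -0.2954] ey -0.249 grip-mark mm 7.3
mark 2 [ 0.5482 -0.2729] ey -0.2282 grip-mark mm -13.6
net mark 0.64 [0.7166 0.0063] grip-mark -305.3
scene grip n 84 ey -0.2422 span 0.0255
mark 11 [ 0.5586 -0.2868] ey -0.2412 grip-mark mm -0.9
34.12 [ 0.449  -0.2817  0.1326] th 1.489 F [ 0.9  0.4 -0.1] gap 0.5 0.0
fin@unit [-0.125  -0.095  -0.0451 -0.0289] z 0.0522 76
fin@unit [-0.127  -0.0941  0.0287  0.0469] z 0.0521 80
fin@unit [-0.1263 -0.0963  0.1057  0.1205] z 0.0532 76
-0.26 73 ctr [ 0.4629 -0.2625  0.0626] ext [0.043 0.032 0.01 ]
-0.32 67 ctr [ 0.457  -0.3205  0.062 ] ext [0.05  0.021 0.009]
-0.38 82 ctr [ 0.4575 -0.3797  0.0628] ext [0.046 0.035 0.011]
```

Run:
```python
from h import *
np.set_printoptions(linewidth=200)
ps=-.08; ex=np.array([np.cos(ps),np.sin(ps)]); ey=np.array([-ex[1],ex[0]])
for n,(r0,r1,c0,c1) in(("top",(214,240,424,448)),("scene",(206,236,172,204))):
    L=[cams.capture(n) for _ in range(3)]; p=L[0]; g=np.mean([q["pixels"].astype(float) for q in L],0)
    T=np.linalg.inv(np.array(p["cam_to_world"])); K=p["K"]; f=22 if n=="top" else 18
    im=cv2.resize(g[r0:r1,c0:c1,::-1].astype(np.uint8),None,fx=f,fy=f,interpolation=0); im=np.clip(im*1.3,0,255).astype(np.uint8)
    print(n); v,u=(220,437) if n=="top" else (228,184); print(g[v-5:v+6,u-7:u+8].mean(-1).astype(int))
    def draw(c,sx,sy,z0,z1,col):
        P=np.array([[*(c+a*sx/2*ex+b*sy/2*ey),z] for z in(z0,z1) for a,b in((-1,-1),(-1,1),(1,1),(1,-1))])
        q=(P@T[:3,:3].T+T[:3,3])@K.T; q=(q[:,:2]/q[:,2:]+.5-[c0,r0])*f; q=q.astype(int)
        cv2.polylines(im,[q[4:]],True,col,1); cv2.polylines(im,[q[:4]],True,tuple(x//2 for x in col),1)
    draw(np.array([.5596,-.2848]),.016,.004,.045,.057,(0,0,255)); draw(ex*.5475+ey*-.242,.028,.020,.059,.0995,(0,255,255))
    cv2.imwrite(f"pics/m_{n}.png",im)
a,b=cv2.imread("pics/m_top.png"),cv2.imread("pics/m_scene.png"); h=500
a,b=[cv2.resize(x,(400,400)) for x in(a,b)]; cv2.imwrite("pics/m.png",np.hstack([a,b]))
```

```text
top
[[121 121 121 122 121 122 120 119 120 119 120 121 121 121 123]
 [119 119 121 121 120 122 122 122 119 120 120 121 122 120 124]
 [109 115 115 115 115 116 118 124 125 119 118 120 120 120 122]
 [ 99 103 104 103 103 104 114 132 138 121 111 112 116 115 114]
 [ 98  97  97  95  93  98 115 143 148 123 103 103 104 104 104]
 [ 98  98  94  95  93  96 116 148 153 125 100  99 100  99  96]
 [ 98  96  96  97  96  97 119 148 153 125 103  97  99  98  96]
 [ 96  96  98 100  96  98 118 145 149 124 102 100  97  99  98]
 [ 96  97  98  98  97  97 117 142 142 118 100  99  98  99  96]
 [ 98 101 100 100 100 101 114 133 132 111  98  95  94  95  97]
 [113 115 114 116 117 114 116 121 113  95  91  87  82  81  87]]
scene
[[ 85  87  86  88  89  97 100 105 105 107 118 128 143 156 161]
 [ 76  79  79  87  86  86  87  92  98 106 129 148 160 164 164]
 [ 67  73  76  83  79  82  89 103 110 103 112 134 147 156 159]
 [ 72  79  84  81  75  80 100 127 134 110  94  99 113 130 142]
 [ 83  92  97  94  91 107 127 143 136 109  86  89  91  93 108]
 [ 95 101 105 103 115 137 145 128 114  99  85  82  83  86  87]
 [100 104 100 107 122 139 130 108 100  93  89  83  79  82  81]
 [101 100 101 103 109 112 109 103 104 102 102  95  88  86  85]
 [ 90  96 102 102 103 101 102 101 100 104 100 104  99  98  92]
 [ 77  86  91  92  95  96 102 103 102 102 101 103 102 102 101]
 [ 61  65  74  77  81  88  97 101 104 102 102 101 102 101 103]]
```

View pics/m.png

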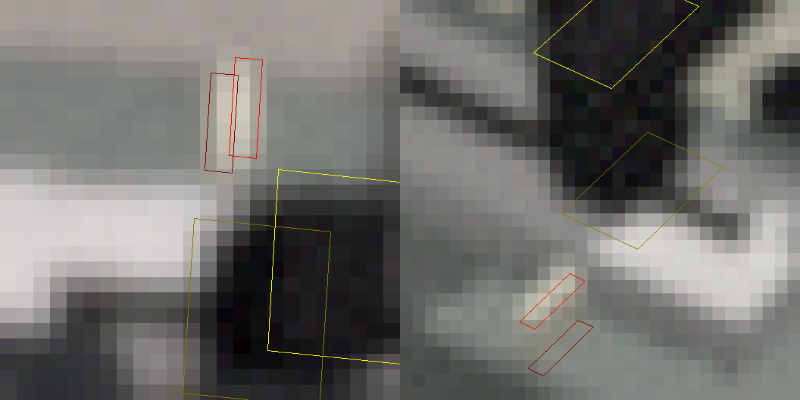

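move_arm([
  [[0.5,-1,0,0,0],[0.5,-1,0,0,0],[0.5,-1,0,0,0],[0.5,-1,0,0,0],[0.5,0,0,0.5,0]],
])

```text
time: 34.88
ee_pos: [0.5338, -0.2877, 0.124]
tcp_rot: [0.039, 0.999, -0.001, 0.004]
wrist_force: [1.7, -1.2, 0.5]
finger_gap: 0.503
finger_force: 0.0
```

move_arm([
  [[0.5,0,0,0.75,0],[0.5,0,0,0.75,0],[0.5,0,0,0.75,0],[0,0,0,0,0],[0,0,0,0,0]],
])

```text
time: 35.3
ee_pos: [0.5266, -0.2873, 0.076]
tcp_rot: [0.041, 0.999, 0.001, -0.001]
wrist_force: [0.4, 0.4, 0.9]
finger_gap: 0.4
finger_force: 0.0
```

move_arm([
  [[0,0,0,0,0],[0,0,0,0,0],[0,0,0,0,0],[0,0,0,0,0],[0,0,0,0,0]],
])

```text
time: 35.72
ee_pos: [0.5285, -0.2883, 0.0782]
tcp_rot: [0.041, 0.999, -0.0, 0.001]
wrist_force: [0.2, 0.3, 4.2]
finger_gap: 0.215
finger_force: 15.0
```

move_arm([
  [[0,0,0.06,0,0],[0,0,0.06,0,0],[0,0,0,0,0],[0,0,0,0,0],[0,0,0,0,0]],
])

```text
time: 36.13
ee_pos: [0.5287, -0.2861, 0.0782]
tcp_rot: [0.041, 0.999, -0.001, 0.001]
wrist_force: [-0.4, 0.1, 6.6]
finger_gap: 0.216
finger_force: 15.0
```

move_arm([
  [[0.22,0,0,0,0],[0.5,0,0,0,0],[0.5,0,0,0,0],[0.5,0,0,-0.6,0],[0.5,0,0,-1,0]],
])

```text
time: 36.55
ee_pos: [0.5258, -0.2841, 0.1074]
tcp_rot: [0.04, 0.999, 0.001, -0.003]
wrist_force: [0.1, -0.4, 0.9]
finger_gap: 0.457
finger_force: 0.0
```

move_arm([
  [[0.5,0.5,0,-0.8,0],[0.5,1,0,-0.5,0],[0.5,1,0,0,0],[0.5,1,0,0,0],[0.5,0.5,0,0,0]],
])

```text
time: 36.97
ee_pos: [0.4458, -0.2788, 0.1357]
tcp_rot: [0.041, 0.999, -0.0, -0.001]
wrist_force: [-1.3, -0.1, -0.2]
finger_gap: 0.499
finger_force: 0.0
```

```bash
python3 con2.py c3
python3 - <<'E'
from h import *
st(); go((.462,-.261,.09,1.49,0))
E
```

```text
top grip n 106 ey -0.2385 span 0.0221
mark 29 [ 0.5613 -0.2821] ey -0.2364 grip-mark mm -2.1
mark 4 [ 0.5686 -0.2953] ey -0.249 grip-mark mm 10.5
mark 2 [ 0.5482 -0.2729] ey -0.2283 grip-mark mm -10.2
scene grip n 85 ey -0.2398 span 0.0234
mark 10 [ 0.558  -0.2866] ey -0.2411 grip-mark mm 1.3
37.17 [ 0.4493 -0.2791  0.1356] th 1.49 F [ 0.9 -1.3 -0.8] gap 0.503 0.0
[[0, -0.112, 0.19, 0.456, -0.001], [0, -0.112, 0.19, 0.456, -0.001], [0, -0.112, 0.19, 0.456, -0.001], [0, -0.112, 0.19, 0.456, -0.001], [0, -0.112, 0.19, 0.456, -0.001]]
--
```

move_arm([
  [[0,-0.12,0.185,0.4,0],[0,-0.12,0.185,0.4,0],[0,-0.12,0.185,0.4,0],[0,-0.12,0.185,0.4,0],[0,-0.12,0.185,0.4,0]],
])

```text
time: 37.58
ee_pos: [0.4621, -0.2604, 0.0937]
tcp_rot: [0.04, 0.999, 0.0, -0.0]
wrist_force: [0.2, 0.8, 0.9]
finger_gap: 0.189
finger_force: 0.0
```

move_arm([
  [[0,0,0,0,0],[0,0,0,0,0],[0,0,0,0,0],[0,0,0,0,0],[0,0,0,0,0]],
])

```text
time: 38.0
ee_pos: [0.4619, -0.262, 0.0956]
tcp_rot: [0.041, 0.999, -0.0, 0.0]
wrist_force: [-0.8, -0.8, -0.4]
finger_gap: 0.003
finger_force: 0.0
```

Run:
```python
from h import *
st();p=cams.capture("scene"); st();homes(p,np.array([.7285,.007]))
go((.461,-.261,.055,1.49,0))
```

```text
38.0 [ 0.4619 -0.262   0.0956] th 1.489 F [-0.8 -0.8 -0.4] gap 0.003 0.0
38.05 [ 0.4619 -0.262   0.0957] th 1.489 F [ 0.5  0.3 -0.2] gap 0.01 0.0
fin@unit [-0.125  -0.0937 -0.0447 -0.0276] z 0.0523 77
fin@unit [-0.1282 -0.0957  0.0308  0.0464] z 0.0524 76
fin@unit [-0.1256 -0.0949  0.1053  0.1204] z 0.0529 81
[[0, 0.009, 0.009, 0.407, -0.002], [0, 0.009, 0.009, 0.407, -0.002], [0, 0.009, 0.009, 0.407, -0.002], [0, 0.009, 0.009, 0.407, -0.002], [0, 0.009, 0.009, 0.407, -0.002]]
--
```

move_arm([
  [[0,0,0,0.8,0],[0,0,0,0.6,0],[0,0,0,0.4,0],[0,0,0,0.2,0],[0,0,0,0,0]],
])

```text
time: 38.47
ee_pos: [0.4615, -0.2617, 0.057]
tcp_rot: [0.041, 0.999, -0.0, -0.001]
wrist_force: [-5.9, 2.1, 21.3]
finger_gap: 0.007
finger_force: 10.2
```

move_arm([
  [[0,0,0,0.05,0],[0,0,0,0,0],[0,0,0,0,0],[0,0,0,0,0],[0,0,0,0,0]],
])

```text
time: 38.88
ee_pos: [0.4616, -0.2617, 0.0568]
tcp_rot: [0.041, 0.999, -0.0, -0.0]
wrist_force: [-9.3, 4.0, 28.1]
finger_gap: 0.005
finger_force: 14.4
```

move_arm([
  [[0,0,0,-0.5,0],[0,0,0,-0.7,0],[0,0,0,-0.6,0],[0,0,0,-0.25,0],[0,0,0,0,0]],
])

```text
time: 39.3
ee_pos: [0.4626, -0.262, 0.0964]
tcp_rot: [0.041, 0.999, -0.001, 0.001]
wrist_force: [1.1, 0.2, -0.3]
finger_gap: 0.002
finger_force: 0.0
```

move_arm([
  [[0,-0.02,-0.6,0,0],[0,-0.02,-0.6,0,0],[0,-0.02,-0.6,0,0],[0,-0.02,-0.6,0,0],[0,-0.02,-0.6,0,0]],
])

```text
time: 39.72
ee_pos: [0.4581, -0.3234, 0.0945]
tcp_rot: [0.041, 0.999, 0.0, -0.0]
wrist_force: [-0.1, 0.1, -0.2]
finger_gap: 0.003
finger_force: 0.0
```

move_arm([
  [[0,0,-0.6,0,0],[0,0,-0.6,0,0],[0,0,-0.6,0,0],[0,0,-0.6,0,0],[0,0,-0.55,0,0]],
])

```text
time: 40.13
ee_pos: [0.4538, -0.3817, 0.0951]
tcp_rot: [0.041, 0.999, -0.0, -0.0]
wrist_force: [-0.8, -0.0, 0.1]
finger_gap: 0.003
finger_force: 0.0
```

Run:
```python
from h import *
st();p=cams.capture("top"); st();p=cams.capture("top");st()
```

```text
40.13 [ 0.4538 -0.3817  0.0951] th 1.489 F [-0.8 -0.   0.1] gap 0.003 0.0
40.18 [ 0.4532 -0.3845  0.0953] th 1.487 F [ 0.4 -2.9  0.1] gap 0.004 0.0
40.23 [ 0.4533 -0.3832  0.0952] th 1.487 F [ 0.7 -0.6  0.5] gap 0.005 0.0
```

move_arm([
  [[0,0,0.1,0.8,0],[0,0,0,0.6,0],[0,0,0,0.4,0],[0,0,0,0.2,0],[0,0,0,0.05,0]],
])

```text
time: 40.65
ee_pos: [0.4543, -0.3772, 0.0568]
tcp_rot: [0.04, 0.999, 0.0, -0.001]
wrist_force: [-9.3, 7.6, 32.8]
finger_gap: 0.005
finger_force: 16.4
```

move_arm([
  [[0,0,0,0,0],[0,0,0,0,0],[0,0,0,0,0],[0,0,0,0,0],[0,0,0,0,0]],
])

```text
time: 41.07
ee_pos: [0.4543, -0.3772, 0.0569]
tcp_rot: [0.04, 0.999, 0.0, -0.001]
wrist_force: [-7.1, 6.0, 26.2]
finger_gap: 0.007
finger_force: 12.9
```

move_arm([
  [[0,0,0,-0.5,0],[0,0,0,-0.7,0],[0,0,0,-0.6,0],[0,0,0,-0.25,0],[0,0,0,0,0]],
])

```text
time: 41.48
ee_pos: [0.4552, -0.3787, 0.0965]
tcp_rot: [0.04, 0.999, -0.001, 0.001]
wrist_force: [0.0, 0.3, 0.3]
finger_gap: 0.006
finger_force: 0.0
```

move_arm([
  [[0,0,0.6,0,0],[0,0,0.7,0,0],[0,0,0.7,0,0],[0,0,0.6,0,0],[0,0,0.3,0,0]],
])

```text
time: 41.9
ee_pos: [0.4592, -0.3165, 0.0946]
tcp_rot: [0.039, 0.999, 0.001, -0.001]
wrist_force: [-1.3, -0.1, 0.4]
finger_gap: 0.004
finger_force: 0.0
```

move_arm([
  [[0,0,0,0,0],[0,0,0,0,0],[0,0,0,0,0],[0,0,0,0,0],[0,0,0,0,0]],
])

```text
time: 42.32
ee_pos: [0.4587, -0.3213, 0.0952]
tcp_rot: [0.041, 0.999, -0.0, 0.0]
wrist_force: [-1.1, 0.4, 0.8]
finger_gap: 0.007
finger_force: 0.0
```

move_arm([
  [[0,0,0,0.8,0],[0,0,0,0.6,0],[0,0,0,0.4,0],[0,0,0,0.2,0],[0,0,0,0.05,0]],
])

```text
time: 42.73
ee_pos: [0.4586, -0.3209, 0.0567]
tcp_rot: [0.041, 0.999, -0.0, -0.001]
wrist_force: [-9.8, 5.0, 35.3]
finger_gap: 0.008
finger_force: 17.8
```

move_arm([
  [[0,0,0,0,0],[0,0,0,0,0],[0,0,0,0,0],[0,0,0,0,0],[0,0,0,0,0]],
])

```text
time: 43.15
ee_pos: [0.4585, -0.3208, 0.0568]
tcp_rot: [0.041, 0.999, -0.0, -0.001]
wrist_force: [-9.0, 4.8, 27.9]
finger_gap: 0.006
finger_force: 14.0
```

move_arm([
  [[0,0,0,-0.5,0],[0,0,0,-0.8,0],[0,0,0,-1,0],[0,0,0,-1,0],[0,0,0,-1,0]],
])

```text
time: 43.57
ee_pos: [0.4584, -0.3203, 0.1404]
tcp_rot: [0.041, 0.999, 0.0, -0.001]
wrist_force: [0.5, -0.7, -0.7]
finger_gap: 0.006
finger_force: 0.0
```

move_arm([
  [[0,0.5,0,-0.5,0],[0,0.5,0,0,0],[0,0,0,0,0],[0,0,0,0,0],[0,0,0,0,0]],
])

```text
time: 43.98
ee_pos: [0.4384, -0.3184, 0.149]
tcp_rot: [0.041, 0.999, 0.001, -0.001]
wrist_force: [0.6, -1.0, 0.5]
finger_gap: 0.008
finger_force: 0.0
```

```bash
python3 con2.py c4
python3 - <<'E'
from h import *
st(); p=cams.capture("scene"); homes(p,np.array([.7285,.007])); cas2(p)
E
```

```text
top grip n 106 ey -0.2386 span 0.0207
mark 30 [ 0.5623 -0.2797] ey -0.2339 grip-mark mm -4.8
mark 7 [ 0.5684 -0.3013] ey -0.2549 grip-mark mm 16.2
mark 1 [ 0.5666 -0.3138] ey -0.2675 grip-mark mm 28.9
scene grip n 82 ey -0.2403 span 0.0231
mark 10 [ 0.558  -0.2866] ey -0.2411 grip-mark mm 0.8
44.18 [ 0.439  -0.3185  0.1494] th 1.49 F [-0.7  0.  -0.1] gap 0.006 0.0
fin@unit [-0.1258 -0.095  -0.0454 -0.0278] z 0.0519 73
fin@unit [-0.1266 -0.0949  0.0296  0.0467] z 0.0519 76
fin@unit [-0.1278 -0.0964  0.1063  0.1217] z 0.0521 81
0.35 (array([ 0.462 , -0.3413]), 0.6854, array([0.0663, 0.0311])) fin [ 0.5043 -0.3062  0.0535]
```

```bash
python3 -c "
from station import manip
print(manip.close_job())"
```

```text
the job is handed in; nothing more can be done
None
```

The job is handed in with no verdict returned: my last measurements put all three cassettes home in bays 1–3 and the slider within about 3 mm of the mark; the round, square and bar keys were each pressed to the stop in that order, and the bottle and jar were not touched.

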